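Gauge the bore of a slant block and put the depth gauge away with its reading

ROBOT

A 6-joint arm with a two-finger parallel gripper is mounted at the origin on the work surface. World frame = base frame: x ahead of the robot, y to its left, z up, the work surface at z = 0. Lengths are in mm, angles in rad, forces in N, time in s.
With the tool pointing down it reaches from about 325 to 775 mm from the base axis. Payload 9.3 kg.
Tool frame: the origin (TCP) lies midway between the tips of the shut fingers; the grasp point (between the pads) lies 19 mm behind it; z points along the fingers, y is the direction in which the jaws open and shut (so a half turn about z gives the same grasp; the last joint's range is limited). The gripper opens to 85 mm and grips with 20 to 120 N. Pads are 22 mm wide; open, the fingers measure 114 mm over their backs; the gripper's body (76 mm by 85 mm) begins 54 mm behind the grasp point. The pads swing forward as they close: fully open they stand 13 mm farther back than shut.
Start: joints at [-1.367, 0.259, 0.021, 1.334, 0, 1.418], TCP at [192.096, -515.36, 231.279] pointing down, gripper open.
Joint ranges: [-3.04, 3.04], [-0.91, 1.82], [-1.04, 1.36], [-1.92, 1.95], [-1.52, 1.45], [-3.14, 3.14]. Speed limits (rad/s): [2.22, 2.22, 2.79, 3.14, 3.14, 3.14].

INTERFACE

Orientations are given as a 3x3 rotation matrix whose columns are the frame's x, y, z axes.
In Python, from workcell import readout, camera, get_calibration, order, boxes_of, outline_of, landmark_of gives the robot as it stands. The module is installed in compiled form; this text tells all that it offers.
- The arm moves only by the shell command python3 -m handwheel 'ROWS' [OPENING]. ROWS is JSON, a list of rows, each an object of numbers: "x", "y", "z": the shift along the tool's x, y, z normalised to -1 to 1, where 1 is 0.2 m; "ax", "ay", "az": the turn, a rotation vector about the tool's x, y, z normalised to -1 to 1, where 1 is 120 degrees. In form: [{"x": .., "y": .., "z": .., "ax": .., "ay": .., "az": ..}, ...]. A call has 1 to 20 rows; each row is the pose to reach, as a shift and turn from the pose measured when the call began, along the tool's axes at that moment; what a row does not reach only later rows make up. A row lasts 1/10 s, in which the tool goes at most 50 mm and 8.59 degrees, less where a joint would pass 70% of its speed; a pose out of reach is approached as far as the arm can. A call with a number of a shift or a turn outside -1 to 1 is refused whole. A call with a gripper value outside its range is refused whole. OPENING is the finger opening in mm, from 0 to 85.4, set as the call begins (- or left out, the last holds). The fingers move at their own pace and stop on an object; the grip force is fixed at half the most. Time passes only in rows, so rows that repeat a pose let the fingers close. It gives the time, the measured TCP pose, the force and the opening at its end, in the units of the state.
- readout.sense(): the state, without advancing time (a new reading comes with each control period).
- camera(name): name is "side" or "top" or "wrist"; returns the picture (400x640x3 uint8, red, green, blue); there is no depth.
- get_calibration(name): a dict with "fx", "fy", "cx", "cy" (pixels), "view" (4x4, takes a point from world to camera coordinates); the wrist camera has in their place "tool_from_camera" (4x4, takes a point from camera to tool coordinates, whose origin is the TCP and whose axes are the flange's). Camera axes: x right, y up, looking along -z (the intrinsics and any distortion apply to the point x, -y, -z); pixel columns grow to the right and rows downward; lengths in mm; the calibration is good to about 2 mm. A picture is of the moment at which its call begins: read the wrist's pose just before it. get_calibration takes no time and is no camera call.
- order.job_done(): hands the job in, once; it reports no verdict.
Trained networks look in the newest picture that a camera, given by its name, has taken for a name from the list of things; names that differ only in an ending like _2 or _b are one class to them, and where a whole thing is asked for, a point or a joint stands for the part that bears it (a point fixed in the world has none). Each returns a list of dicts, best first, with "p" (0 to 1); they miss things now and then, are a little off and sometimes report something else, mostly with a low value. They report only what shows in the picture. A call takes as long as a camera call.
- boxes_of(thing, camera): "bbox" ([left, top, right, bottom] in pixels, round what is visible of it).
- outline_of(thing, camera): "pixels" (400x640 bool, what is visible of it) and "bbox" ([left, top, right, bottom] in pixels, round what is visible of it).
- landmark_of(thing, camera): "xy" ([column, row] in pixels: a listed point, or the origin of a listed thing).
The state is a dict: "time": time; "joints": joint angles; "joint_velocities": joint speeds; "joint_efforts": joint torques, N m; "position": TCP position; "orientation": TCP orientation; "force": force on the tool from outside, world axes, zero at the start; "torque": the same for the moment, N m; "width": finger opening in mm.
Only numpy, scipy, OpenCV 4.12 (cv2) and the standard library are available. Lean on these libraries where they do the work, as an engineer would, in place of code of your own. Each camera call takes 0.05 s, during which the arm holds its last target.

TASK

Measure the depth of the wide middle bore of the aluminium slant block with the depth gauge: slide its rod straight in, without ramming it, until the rod stands on the bottom and the sliding collar lies against the block's face. Draw it out and lay it in its own cut-out of the shadow tray, fully down, with the collar still showing that depth. Leave the jar, the black rotor and the scraper where they are.

Things in the scene. Friction and masses are not known exactly. Their poses are not given: they have to be found in the camera images.
- gauge: Loose depth gauge, 200 long, about 215 g, heaviest in the handle: grey plastic handle block 60 (x) x 24 (y) x 40 high (z) and a steel rod, 12 diameter, 140 free length, leaving the handle's -x end along -x, 20 above its underside. Origin: centre of the handle's underside; z up, x from tip to handle. Grip the handle across y.
- tip (a point): Centre of the rod's free end, at (-170, 0, 20) in the gauge's frame.
- collar_face (a point): Centre, on the rod's axis, of the tip-side face of the sliding collar: a dark steel plate 44 wide (y) x 32 high (z) x 12 thick (x) round the rod. With the gauge flat, the collar hangs 4 above what the handle stands on.
- collar (a joint): How far the collar has slid up the rod towards the handle, m (range 0 to 0.105, starts at 0 to 0.010). Its tip-side face is 20 mm + this value from the rod's tip: that is the gauge's reading. Held by friction: about 3 N moves it, and it stays where it is left.
- block: Fixed slant block: aluminium, 60 x 90 x 110, in a black base 130 x 110. Its drilled 60 x 90 face looks to the block's +x (away from the robot), 30 degrees above horizontal. Origin: on the bench straight under the wide bore's mouth, which is 88 above it; z up. The drilled face's top edge is 114 above the bench; behind it the block slopes down towards the robot.
- bore: The drilled block. Origin: centre of the wide middle bore's mouth; z out along the bore's axis (30 degrees above horizontal: the bore runs down towards the robot), x down along the drilled face. Round, 20 diameter, rigid flat bottom on a hidden stop (never reported), 58 to 90 deep, different each time. The two 9.5 mm bores 30 to either side are too narrow for the rod.
- tray: Fixed shadow tray, 13 high, spanning x -190 to 50, y -45 to 85; cut-outs 10 deep, floor 3 above the bench. Origin: on the bench under the centre of the gauge handle's pocket, 66 (x) x 30 (y). At -x this opens into the collar's pocket, 60 wide, x -162 to -33. The rod lies above the tray, tip to -x. Gauge home: its frame on the tray's, 3 higher. It fits only this way.
- scraper: Bystander: scraper 112 long, 22 wide, 8 thick, white handle, steel blade, lying in the tray's other cut-out below the tray's upper surface, about 113 in -x and 59 in +y from the tray's origin. Origin: its underside.
- jar: Bystander: small glass jar with blue lid, 42 diameter, 50 high, standing. Origin: centre of its underside.
- rotor: Bystander: black conical rotor lying on the bench, 72 diameter, 26 high. Origin: centre of its underside.

How it is judged (in metres and radians):
On the way:
1. the rod is straight in the wide bore, its tip on the bottom and the collar against the block's face (each within 3 mm) (angle between the x axis of gauge and the z axis of bore, either way round below 0.15 rad and z of tip in the frame of bore below -0.05 m and x of tip in the frame of bore between -0.008 and 0.008 m and y of tip in the frame of bore between -0.008 and 0.008 m and z of tip in the frame of stop below 0.003 m and z of collar_face in the frame of bore below 0.003 m), for 0.1 s.
At the end, for the whole second after the job is handed in: The gauge rests in its tray cut-out, tip to the tray's -x: origins within 6 mm in x and y, its underside under 6 mm above the bench, upright within 0.06 rad, parallel within 0.12 rad; the collar's reading (20 mm + joint value) is within 3 mm of the bore's true depth (x of gauge in the frame of tray between -0.006 and 0.006 m and y of gauge in the frame of tray between -0.006 and 0.006 m and z of gauge in the frame of tray between 0 and 0.006 m and angle between gauge's own z axis and vertical below 0.06 rad and angle between the x axis of gauge and the x axis of tray, either way round below 0.12 rad and x of tip in the frame of tray below -0.1 m and linear speed of gauge below 0.01 m/s and angular speed of gauge below 0.1 rad/s and ((value of joint stop between -0.001 and 0.001 m and value of joint collar between 0.034 and 0.042 m) or (value of joint stop between 0.001 and 0.003 m and value of joint collar between 0.036 and 0.044 m) or (value of joint stop between 0.003 and 0.005 m and value of joint collar between 0.038 and 0.046 m) or (value of joint stop between 0.005 and 0.007 m and value of joint collar between 0.04 and 0.048 m) or (value of joint stop between 0.007 and 0.009 m and value of joint collar between 0.042 and 0.05 m) or (value of joint stop between 0.009 and 0.011 m and value of joint collar between 0.044 and 0.052 m) or (value of joint stop between 0.011 and 0.013 m and value of joint collar between 0.046 and 0.054 m) or (value of joint stop between 0.013 and 0.015 m and value of joint collar between 0.048 and 0.056 m) or (value of joint stop between 0.015 and 0.017 m and value of joint collar between 0.05 and 0.058 m) or (value of joint stop between 0.017 and 0.019 m and value of joint collar between 0.052 and 0.06 m) or (value of joint stop between 0.019 and 0.021 m and value of joint collar between 0.054 and 0.062 m) or (value of joint stop between 0.021 and 0.023 m and value of joint collar between 0.056 and 0.064 m) or (value of joint stop between 0.023 and 0.025 m and value of joint collar between 0.058 and 0.066 m) or (value of joint stop between 0.025 and 0.027 m and value of joint collar between 0.06 and 0.068 m) or (value of joint stop between 0.027 and 0.029 m and value of joint collar between 0.062 and 0.07 m) or (value of joint stop between 0.029 and 0.031 m and value of joint collar between 0.064 and 0.072 m) or (value of joint stop between 0.031 and 0.033 m and value of joint collar between 0.066 and 0.074 m) or (value of joint stop between 0.033 and 0.035 m and value of joint collar between 0.068 and 0.076 m))); the robot touches nothing.
It fails at once if the rod is rammed into the bottom with more than 45 N (contact force between gauge and stop above 45 N).
It fails at once if the jar is moved more than 25 mm (distance of jar from where it was at the start of the episode above 0.025 m).
It fails at once if the rotor is moved more than 25 mm (distance of rotor from where it was at the start of the episode above 0.025 m).
It fails at once if the scraper is moved more than 20 mm (distance of scraper from where it was at the start of the episode above 0.02 m).
It also fails if it takes over 58 s, if anything falls off the work surface, if the arm or the gripper's body presses on something with over 40 N, if the wrist force passes 120 N, or if a joint passes its speed limit or range.

## Working session

There is one attempt and no reset: what is moved stays moved. The work goes in short steps, Python scripts to look and compute and a shell command to move; the robot and the scene stay as the last step left them, time stands still between calls to the robot, and variables do not carry over. Pictures are saved under pics/ and viewed, and the job is handed in when it is done.

```bash
mkdir -p pics; ls; python3 - <<'E'
from workcell import *
import cv2
for n in ["side","top","wrist"]:
    im=camera(n); cv2.imwrite(f"pics/{n}0.png",im[:,:,::-1]); 
    c=get_calibration(n); print(n,{k:(v if not hasattr(v,'tolist') else v.tolist()) for k,v in c.items()})
    for t in ["gauge","tip","collar_face","block","bore","tray","jar","rotor","scraper"]:
        try:
            b=boxes_of(t,n)[:1] if t not in("tip","collar_face","bore") else []; l=landmark_of(t,n)[:2]
            print(t,[( [round(float(q)) for q in x["bbox"]],round(x["p"],2)) for x in b],[([round(float(q),1) for q in x["xy"]],round(x["p"],2)) for x in l])
        except Exception as e: print(t,e)
print(readout.sense())
E
```

```text
pics
side {'fx': 454.0391003707475, 'fy': 454.0391003707475, 'cx': 317.0981541381333, 'cy': 198.85753271626248, 'view': [[-0.9380350604010184, -0.34653394366697965, 0.0021098210987298637, 551.6788043479712], [0.2511990693752849, -0.6757531861265449, 0.6930055259410374, -175.38625032519369], [-0.23872421955773337, 0.6505934654808898, 0.7209291849204869, -1095.1149516958494], [0.0, 0.0, 0.0, 1.0]]}
gauge [([334, 127, 388, 162], 0.66)] [([342.9, 139.2], 0.76)]
tip [] [([389.4, 159.0], 0.77)]
collar_face [] [([380.5, 154.6], 0.62)]
block [([322, 166, 376, 229], 0.58)] [([331.4, 207.2], 0.75), ([256.7, 224.3], 0.57)]
bore [] [([329.4, 185.0], 0.95)]
tray [([240, 270, 365, 364], 0.77)] [([279.5, 294.4], 0.92)]
jar [([245, 208, 262, 234], 0.66)] [([254.3, 226.5], 0.86)]
rotor [([283, 160, 310, 182], 0.63)] [([296.1, 172.8], 0.65)]
scraper [([286, 324, 340, 352], 0.72)] [([313.4, 339.7], 0.9)]
top {'fx': 422.81298084638075, 'fy': 422.81298084638075, 'cx': 319.18245044589213, 'cy': 195.83455943143233, 'view': [[-0.015698285215444682, -0.9997294618032081, -0.017162955571877997, 37.061780130862
[... 1319 characters left out ...]
0,
        3.05341439e-05,  1.41820540e+00]), 'joint_velocities': array([-0.00088011,  0.00051597, -0.00092491,  0.00159898, -0.00057491,
        0.0005185 ]), 'joint_efforts': array([-7.62445034e-04, -5.55380738e+01,  3.44732344e+01,  1.63913464e-03,
       -2.35872349e-04, -1.43194734e-05]), 'position': array([ 192.08653509, -515.34627105,  231.27840843]), 'orientation': array([[ 9.37033555e-01,  3.49239338e-01,  2.48062737e-05],
       [ 3.49239337e-01, -9.37033556e-01,  3.07916738e-05],
       [ 3.39979746e-05, -2.01895050e-05, -9.99999999e-01]]), 'force': array([ 0.77773907,  0.51108499, -0.90906826]), 'torque': array([ 0.00346388,  0.01698344, -0.00723787]), 'width': 85.31694508505724}
```

View pics/side0.png

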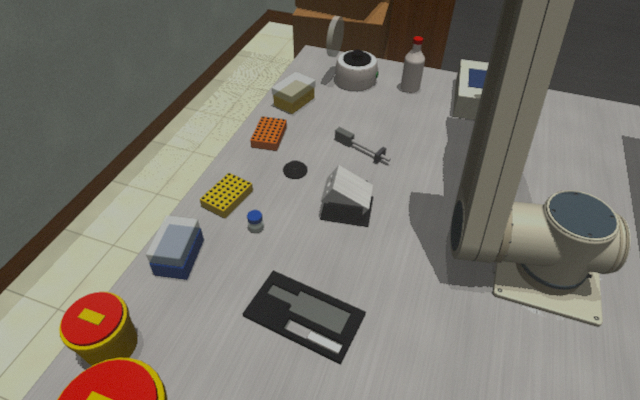

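View pics/top0.png

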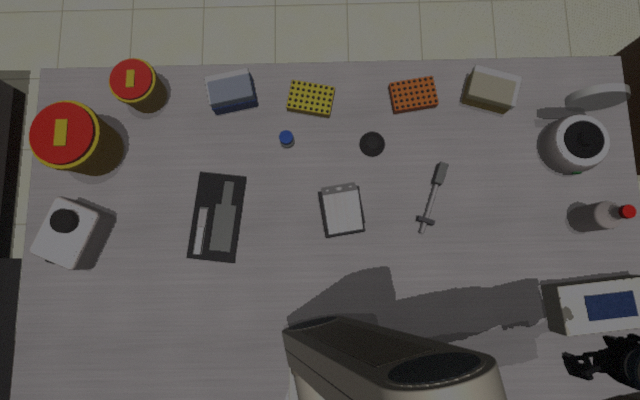

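```bash
cat > h.py <<'E'
import numpy as np
from workcell import *
from scipy.optimize import least_squares
CAL={n:get_calibration(n) for n in("side","top","wrist")}
def view(n,st=None):
    c=CAL[n]
    if n!="wrist": return np.array(c["view"])
    T=np.eye(4);T[:3,:3]=st["orientation"];T[:3,3]=st["position"]
    return np.linalg.inv(T@np.array(c["tool_from_camera"]))
def proj(P,n,V=None):
    c=CAL[n]; V=view(n) if V is None else V
    p=(V@np.c_[np.atleast_2d(P),np.ones(len(np.atleast_2d(P)))].T).T
    return np.c_[c["cx"]+c["fx"]*p[:,0]/-p[:,2], c["cy"]+c["fy"]*(-p[:,1])/-p[:,2]]
def onz(uv,n,z,V=None):
    c=CAL[n]; V=view(n) if V is None else V
    d=np.array([(uv[0]-c["cx"])/c["fx"],-(uv[1]-c["cy"])/c["fy"],-1]); R=V[:3,:3]
    o=-R.T@V[:3,3]; d=R.T@d
    return o+d*(z-o[2])/d[2]
E
python3 - <<'E'
from h import *
L={"gauge":([342.9,139.2],[433,174.8],0),"tip":([389.4,159],[419.4,231.1],20),"cf":([380.5,154.6],[424.7,222.1],20),
"block":([331.4,207.2],[337.9,194.6],0),"bore":([329.4,185],[339.7,187.1],88),"tray":([279.5,294.4],[229.3,190.6],0),
"jar":([254.3,226.5],[287.5,138.3],0),"rotor":([296.1,172.8],[372.9,147.4],0),"scr":([313.4,339.7],[200.9,228.8],3)}
for k,(s,t,z) in L.items(): print(k,onz(s,"side",z).round(1),onz(t,"top",z).round(1))
E
```

```text
gauge [ 615.7 -311.6    0. ] [ 609.5 -289.5    0. ]
tip [ 450.4 -246.8   20. ] [ 452.2 -239.2   20. ]
cf [ 480.3 -257.    20. ] [ 476.1 -254.7   20. ]
block [553.8 -19.9   0. ] [558.5 -23.7   0. ]
bore [559.7 -14.3  88. ] [563.9 -26.1  88. ]
tray [576.7 281.7   0. ] [575.4 279.    0. ]
jar [721.1 115.9   0. ] [723.1 115.7   0. ]
rotor [ 696.2 -114.2    0. ] [ 691.5 -125.3    0. ]
scr [463.3 360.6   3. ] [469.8 354.8   3. ]
```

```bash
cat >> h.py <<'E'
from scipy.spatial.transform import Rotation as Ro
def Rtool(gyaw,pitch=0.0):
    "tool orientation when gauge x axis has yaw gyaw and rises by pitch; tool x=-gx, tool y=gy, tool z=-gz"
    gx=np.array([np.cos(gyaw)*np.cos(pitch),np.sin(gyaw)*np.cos(pitch),np.sin(pitch)])
    gy=np.array([-np.sin(gyaw),np.cos(gyaw),0]); gz=np.cross(gx,gy)
    return np.c_[-gx,gy,-gz]
def go(pos,R):
    s=readout.sense(); A=s["orientation"]
    d=A.T@(np.array(pos)-s["position"]); w=Ro.from_matrix(A.T@R).as_rotvec(degrees=True)
    print("shift/0.2:",(d/200).round(4),"turn/120:",(w/120).round(4),"rows>=",round(max(np.linalg.norm(d)/50,np.linalg.norm(w)/8.59),1))
def st():
    s=readout.sense(); print("t",round(s["time"],2),"pos",s["position"].round(1),"R",s["orientation"].round(3).tolist(),"F",s["force"].round(1),"w",round(s["width"],1),"J",s["joints"].round(2))
    return s
E
python3 - <<'E'
from h import *
go([611,-297,200],Rtool(np.radians(-18.7)))
p0=np.array([192.1,-515.3,231.3]);
for f in(1/3,):
  go(p0+f*(np.array([611,-297,200])-p0),Rtool(np.radians(20.4+47-180)))
E
```

```text
shift/0.2: [ 2.344  -0.2915  0.1565] turn/120: [ 0.     -0.     -1.1738] rows>= 16.4
shift/0.2: [ 0.7814 -0.0973  0.0521] turn/120: [-0.     -0.     -0.3913] rows>= 5.5
```

```bash
python3 -m handwheel '[{"x":0.26,"y":-0.03,"z":0.02,"az":-0.07},{"x":0.52,"y":-0.06,"z":0.04,"az":-0.14},{"x":0.78,"y":-0.1,"z":0.05,"az":-0.21},{"x":0.78,"y":-0.1,"z":0.05,"az":-0.28},{"x":0.78,"y":-0.1,"z":0.05,"az":-0.35},{"x":0.78,"y":-0.1,"z":0.05,"az":-0.42}]' 85
python3 - <<'E'
from h import *
s=st();go((s["position"]+np.array([611,-297,200]))/2,Rtool(np.radians(-18.7)))
E
```

```text
t 2.4 pos [ 192.1 -515.3  231.3] R [[0.937, 0.349, 0.0], [0.349, -0.937, 0.0], [0.0, -0.0, -1.0]] F [ 0.8  0.5 -0.9] w 85.3 J [-1.37  0.26  0.02  1.33  0.    1.42]
shift/0.2: [ 1.172  -0.1457  0.0782] turn/120: [ 0.     -0.     -1.1738] rows>= 16.4schema error: expected keys x, y, z, ax, ay, az
```

```bash
python3 -m handwheel '[{"x":0.26,"y":-0.03,"z":0.02,"ax":0,"ay":0,"az":-0.07},{"x":0.52,"y":-0.06,"z":0.04,"ax":0,"ay":0,"az":-0.14},{"x":0.78,"y":-0.1,"z":0.05,"ax":0,"ay":0,"az":-0.21},{"x":0.78,"y":-0.1,"z":0.05,"ax":0,"ay":0,"az":-0.28},{"x":0.78,"y":-0.1,"z":0.05,"ax":0,"ay":0,"az":-0.35},{"x":0.78,"y":-0.1,"z":0.05,"ax":0,"ay":0,"az":-0.42}]' 85
python3 - <<'E'
from h import *
s=st();go((s["position"]+np.array([611,-297,200]))/2,Rtool(np.radians(-18.7)))
E
```

```text
time: 3.0
position: [332.0, -441.6, 221.2]
orientation: [[0.321, 0.947, -0.0], [0.947, -0.321, 0.0], [-0.0, -0.0, -1.0]]
force: [-0.6, -0.0, 0.7]
width: 85.1
t 3.0 pos [ 332.  -441.6  221.2] R [[0.321, 0.947, -0.0], [0.947, -0.321, 0.0], [-0.0, -0.0, -1.0]] F [-0.6 -0.   0.7] w 85.1 J [-1.08  0.27  0.01  1.31 -0.    0.82]
shift/0.2: [0.5662 0.5446 0.0531] turn/120: [-0.     -0.     -0.7501] rows>= 10.5
```

```bash
python3 -m handwheel '[{"x":0.1,"y":0.1,"z":0.01,"ax":0,"ay":0,"az":-0.07},{"x":0.2,"y":0.2,"z":0.02,"ax":0,"ay":0,"az":-0.14},{"x":0.3,"y":0.3,"z":0.03,"ax":0,"ay":0,"az":-0.21},{"x":0.4,"y":0.4,"z":0.04,"ax":0,"ay":0,"az":-0.28},{"x":0.5,"y":0.5,"z":0.05,"ax":0,"ay":0,"az":-0.35},{"x":0.6,"y":0.6,"z":0.06,"ax":0,"ay":0,"az":-0.42},{"x":0.7,"y":0.7,"z":0.07,"ax":0,"ay":0,"az":-0.49},{"x":0.8,"y":0.8,"z":0.08,"ax":0,"ay":0,"az":-0.56},{"x":0.9,"y":0.9,"z":0.09,"ax":0,"ay":0,"az":-0.63},{"x":1,"y":0.97,"z":0.1,"ax":0,"ay":0,"az":-0.7},{"x":1,"y":0.97,"z":0.1,"ax":0,"ay":0,"az":-0.75},{"x":1,"y":0.97,"z":0.1,"ax":0,"ay":0,"az":-0.75}]'
python3 - <<'E'
from h import *
import cv2
s=st(); im=camera("wrist"); cv2.imwrite("pics/w1.png",im[:,:,::-1])
V=view("wrist",s)
for t,z in [("gauge",0),("tip",20),("collar_face",20),("bore",88)]:
    l=landmark_of(t,"wrist")[:1]; print(t,[(x["xy"],x["p"],onz(x["xy"],"wrist",z,V).round(1)) for x in l])
o=outline_of("gauge","wrist")[:1]
for x in o: np.save("g1.npy",x["pixels"]); print(x["bbox"],x["p"])
E
```

```text
time: 4.2
position: [580.5, -313.8, 200.8]
orientation: [[-0.948, 0.318, -0.001], [0.318, 0.948, 0.0], [0.001, 0.0, -1.0]]
force: [0.0, -0.3, 0.5]
width: 84.8
t 4.2 pos [ 580.5 -313.8  200.8] R [[-0.948, 0.318, -0.001], [0.318, 0.948, 0.0], [0.001, 0.0, -1.0]] F [ 0.  -0.3  0.5] w 84.8 J [-0.62  0.46  0.25  1.36 -0.   -0.3 ]
gauge [([339.7, 199.6], 0.89, array([ 612.6, -300.7,    0. ]))]
tip [([351.0, 13.4], 0.58, array([ 449.6, -240.3,   20. ]))]
collar_face [([347.9, 48.7], 0.62, array([ 475.7, -251.1,   20. ]))]
bore []
[322.1, 15.2, 372.3, 234.3] 0.57
```

View pics/w1.png

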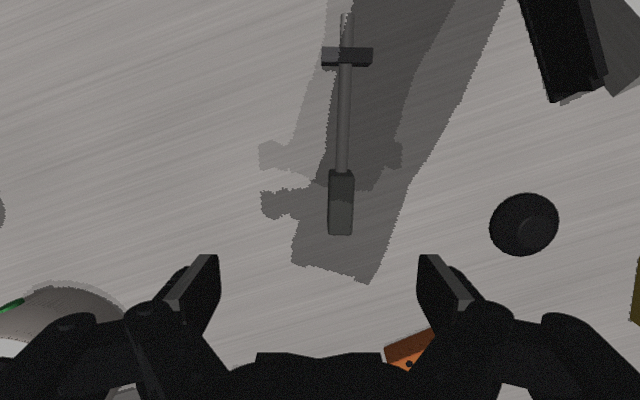

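```bash
python3 - <<'E'
from h import *
import cv2
im=cv2.imread("pics/w1.png")[140:260,280:420]; im=cv2.convertScaleAbs(im,alpha=2.2); cv2.imwrite("pics/w1z.png",cv2.resize(im,None,fx=5,fy=5,interpolation=cv2.INTER_CUBIC))
E
```

```text
(no output)
```

View pics/w1z.png

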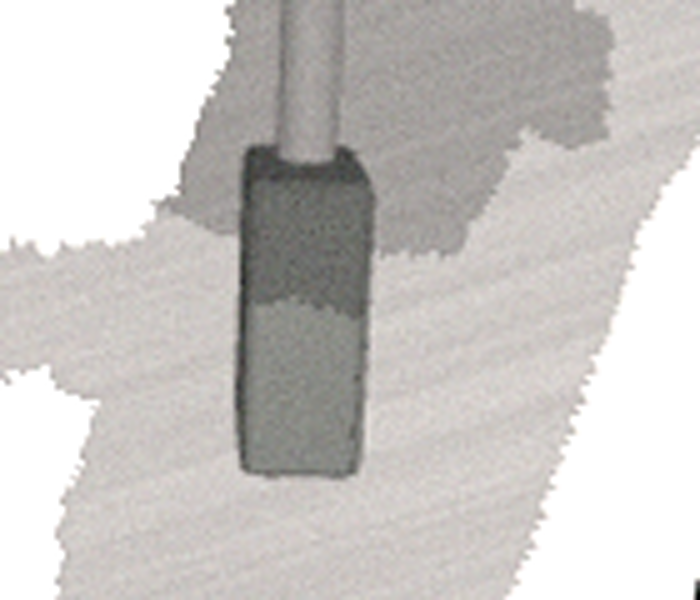

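```bash
python3 - <<'E'
from h import *
s=st();V=view("wrist",s)
P=np.array([onz(p,"wrist",40,V) for p in [(329.4,175.6),(354.4,176.4),(328.4,234),(351.6,234.8)]]);print(P.round(1))
c=P.mean(0);f=P[:2].mean(0);r=P[2:].mean(0);print(c,np.linalg.norm(r-f),np.linalg.norm(P[0]-P[1]),np.degrees(np.arctan2(*(r-f)[[1,0]])))
tip=onz((347,14),"wrist",26,V);print(tip, np.degrees(np.arctan2(*(c-tip)[[1,0]])),np.linalg.norm((c-tip)[:2]))
E
```

```text
t 4.5 pos [ 579.6 -314.9  201.4] R [[-0.946, 0.323, 0.0], [0.323, 0.946, -0.0], [-0.0, -0.0, -1.0]] F [ 0.2  0.1 -0.5] w 85.1 J [-0.62  0.46  0.25  1.36 -0.   -0.3 ]
[[ 575.4 -302.9   40. ]
 [ 583.6 -281.2   40. ]
 [ 630.2 -322.    40. ]
 [ 638.3 -300.9   40. ]]
[ 606.88844419 -301.73655515   40.        ] 58.07557168014225 23.235580527730818 -19.53347271313843
[ 449.63196958 -244.99387629   26.        ] -19.840908251505073 167.18053238968224
```

```bash
python3 - <<'E'
from h import *
go([607.5,-302,12],Rtool(np.radians(-19.7)))
E
```

```text
shift/0.2: [-0.1112  0.106   0.9471] turn/120: [-0.      0.0001  0.0071] rows>= 3.8
```

```bash
python3 -m handwheel '[{"x":-0.11,"y":0.106,"z":0.2,"ax":0,"ay":0,"az":0.007},{"x":-0.11,"y":0.106,"z":0.45,"ax":0,"ay":0,"az":0.007},{"x":-0.11,"y":0.106,"z":0.65,"ax":0,"ay":0,"az":0.007},{"x":-0.11,"y":0.106,"z":0.8,"ax":0,"ay":0,"az":0.007},{"x":-0.11,"y":0.106,"z":0.9,"ax":0,"ay":0,"az":0.007},{"x":-0.11,"y":0.106,"z":0.945,"ax":0,"ay":0,"az":0.007},{"x":-0.11,"y":0.106,"z":0.945,"ax":0,"ay":0,"az":0.007}]'
python3 - <<'E'
from h import *
go([607.5,-302,12],Rtool(np.radians(-19.7)))
E
```

```text
time: 5.2
position: [606.6, -301.9, 11.6]
orientation: [[-0.941, 0.338, -0.001], [0.338, 0.941, 0.001], [0.002, 0.0, -1.0]]
force: [-1.0, 0.0, 0.7]
width: 85.1
shift/0.2: [-0.0042  0.0011 -0.0022] turn/120: [ 0.0002 -0.0008 -0.0004] rows>= 0.0
```

Well placed; close.

```bash
python3 -m handwheel '[{"x":0,"y":0,"z":0,"ax":0,"ay":0,"az":0},{"x":0,"y":0,"z":0,"ax":0,"ay":0,"az":0},{"x":0,"y":0,"z":0,"ax":0,"ay":0,"az":0},{"x":0,"y":0,"z":0,"ax":0,"ay":0,"az":0},{"x":0,"y":0,"z":0,"ax":0,"ay":0,"az":0},{"x":0,"y":0,"z":0,"ax":0,"ay":0,"az":0},{"x":0,"y":0,"z":0,"ax":0,"ay":0,"az":0}]' 10
```

```text
time: 5.9
position: [607.1, -302.1, 12.5]
orientation: [[-0.941, 0.338, 0.0], [0.338, 0.941, 0.0], [-0.0, 0.0, -1.0]]
force: [0.6, 1.2, 6.5]
width: 22.6
```

```bash
python3 -m handwheel '[{"x":0,"y":0,"z":-0.1,"ax":0,"ay":0,"az":0},{"x":0,"y":0,"z":-0.3,"ax":0,"ay":0,"az":0},{"x":0,"y":0,"z":-0.55,"ax":0,"ay":0,"az":0},{"x":0,"y":0,"z":-0.8,"ax":0,"ay":0,"az":0},{"x":0,"y":0,"z":-0.95,"ax":0,"ay":0,"az":0},{"x":0,"y":0,"z":-0.95,"ax":0,"ay":0,"az":0},{"x":0,"y":0,"z":-0.95,"ax":0,"ay":0,"az":0}]'
python3 - <<'E'
from h import *
import cv2
s=st()
T=np.eye(4);T[:3,:3]=s["orientation"];T[:3,3]=s["position"]
tp=(T@np.array([170,0,-8,1]))[:3];print("expected tip",tp.round(1))
for n in("wrist","side","top"):
    im=camera(n); cv2.imwrite(f"pics/{n}2.png",im[:,:,::-1])
    if n!="wrist": 
        print(n,"exp px",proj(tp,n).round(1),[(x["xy"],x["p"]) for x in landmark_of("tip",n)[:2]],"bore",[(x["xy"],x["p"],onz(x["xy"],n,88)) for x in landmark_of("bore",n)[:2]])
E
```

```text
time: 6.6
position: [607.0, -302.1, 202.2]
orientation: [[-0.941, 0.338, 0.0], [0.338, 0.941, -0.0], [-0.0, -0.0, -1.0]]
force: [-0.2, 0.1, -2.5]
width: 22.5
t 6.6 pos [ 607.  -302.1  202.2] R [[-0.941, 0.338, 0.0], [0.338, 0.941, -0.0], [-0.0, -0.0, -1.0]] F [-0.2  0.1 -2.5] w 22.5 J [-0.59  0.49  0.31  1.39 -0.   -0.24]
expected tip [ 447.  -244.7  210.2]
side exp px [[398.8 105.8]] [([399.1, 106.3], 0.62)] bore [([331.6, 184.7], 0.57, array([554.70111567, -17.33013048,  88.        ]))]
top exp px [[440.4 227.1]] [] bore [([338.7, 188.5], 0.94, array([560.28890379, -23.41358759,  88.        ]))]
```

View pics/wrist2.png

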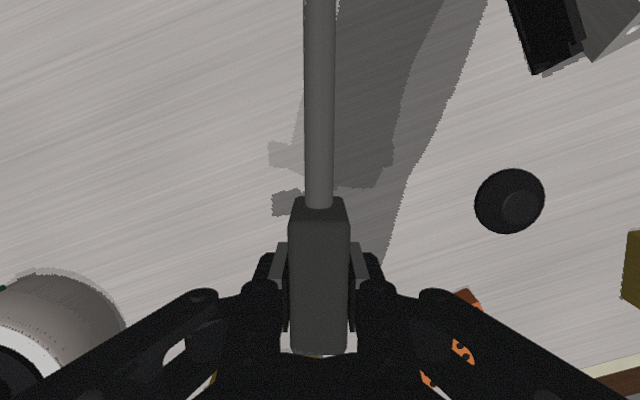

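```bash
python3 - <<'E'
import cv2,numpy as np
a=cv2.imread("pics/side2.png")[145:245,300:400];b=cv2.imread("pics/top2.png")[165:250,300:385]
a=cv2.resize(a,(400,400),interpolation=cv2.INTER_CUBIC);b=cv2.resize(b,(400,400),interpolation=cv2.INTER_CUBIC)
cv2.imwrite("pics/z2.png",np.hstack([a,b]))
E
```

```text
(no output)
```

View pics/z2.png

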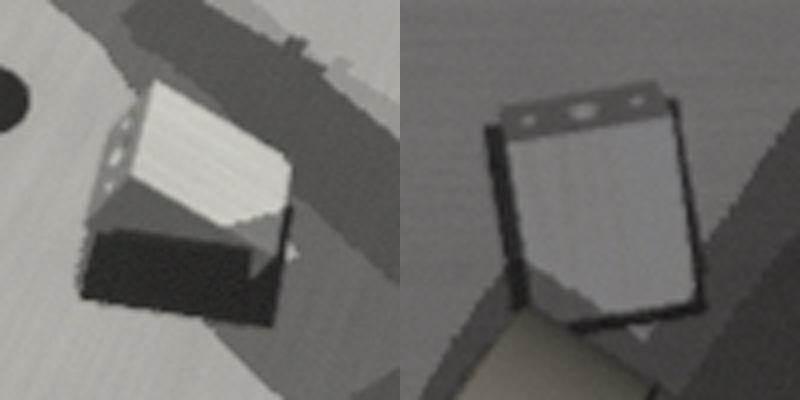

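```bash
python3 - <<'E'
from h import *
Tc=np.array(CAL["wrist"]["tool_from_camera"])
for pit in(0,-15,-25,-35):
  for side in (70,-70):
    R=Rtool(np.radians(8),np.radians(pit))
    pc=np.array([side,40,-260,1]); pt=(Tc@pc)[:3]
    pos=np.array([559,-20,88])-R@pt
    print(pit,side,pos.round(0),"tip",(pos+R@[170,0,-8]).round(0)); go(pos,R)
E
```

```text
0 70 [606. -84. 207.] tip [ 437. -107.  215.]
shift/0.2: [ 0.3744  1.0251 -0.0272] turn/120: [ 0.0004 -0.0008 -0.2312] rows>= 4.4
0 -70 [586.  55. 207.] tip [418.  31. 215.]
shift/0.2: [ 0.7004  1.6445 -0.0262] turn/120: [ 0.0004 -0.0008 -0.2312] rows>= 7.2
-15 70 [635. -80. 193.] tip [ 474. -102.  245.]
shift/0.2: [0.2436 1.0938 0.0412] turn/120: [ 0.0307  0.1218 -0.2298] rows>= 4.5
-15 -70 [615.  59. 193.] tip [455.  36. 245.]
shift/0.2: [0.5696 1.7132 0.0422] turn/120: [ 0.0307  0.1218 -0.2298] rows>= 7.2
-25 70 [652. -77. 180.] tip [503. -98. 259.]
shift/0.2: [0.167  1.1339 0.1072] turn/120: [ 0.0508  0.2034 -0.2273] rows>= 4.6
-25 -70 [632.  61. 180.] tip [483.  40. 259.]
shift/0.2: [0.4931 1.7534 0.1081] turn/120: [ 0.0508  0.2034 -0.2273] rows>= 7.3
-35 70 [667. -75. 164.] tip [533. -94. 268.]
shift/0.2: [0.1017 1.1682 0.1871] turn/120: [ 0.071   0.2851 -0.2237] rows>= 5.2
-35 -70 [647.  63. 164.] tip [514.  45. 268.]
shift/0.2: [0.4278 1.7876 0.188 ] turn/120: [ 0.071   0.2851 -0.2237] rows>= 7.4
```

```bash
python3 -m handwheel '[{"x":0.03,"y":0.2,"z":0.02,"ax":0.01,"ay":0.04,"az":-0.05},{"x":0.07,"y":0.4,"z":0.04,"ax":0.02,"ay":0.08,"az":-0.1},{"x":0.1,"y":0.6,"z":0.06,"ax":0.03,"ay":0.12,"az":-0.15},{"x":0.14,"y":0.85,"z":0.09,"ax":0.04,"ay":0.16,"az":-0.2},{"x":0.17,"y":1,"z":0.11,"ax":0.05,"ay":0.2,"az":-0.23},{"x":0.17,"y":1,"z":0.11,"ax":0.05,"ay":0.2,"az":-0.23},{"x":0.17,"y":1,"z":0.11,"ax":0.05,"ay":0.2,"az":-0.23},{"x":0.17,"y":1,"z":0.11,"ax":0.05,"ay":0.2,"az":-0.23}]'
python3 - <<'E'
from h import *
import cv2
s=st(); im=camera("wrist"); cv2.imwrite("pics/w3.png",im[:,:,::-1]); np.savez("w3.npz",p=s["position"],R=s["orientation"])
print([(x["xy"],x["p"]) for x in landmark_of("bore","wrist")[:2]]); print("exp",proj([559,-20,88],"wrist",view("wrist",s)))
st()
E
```

```text
time: 7.75
position: [642.4, -103.1, 179.7]
orientation: [[-0.9, -0.143, -0.411], [-0.13, 0.99, -0.059], [0.415, 0.001, -0.91]]
force: [0.8, 0.2, -2.2]
width: 23.1
t 7.75 pos [ 642.4 -103.1  179.7] R [[-0.9, -0.143, -0.411], [-0.13, 0.99, -0.059], [0.415, 0.001, -0.91]] F [ 0.8  0.2 -2.2] w 23.1 J [-0.22  0.76  0.67  1.88 -0.15 -0.33]
[([437.5, 166.6], 0.68)]
exp [[440.44591654 164.760011  ]]
t 7.85 pos [ 642.1 -103.7  180.5] R [[-0.901, -0.142, -0.41], [-0.129, 0.99, -0.059], [0.414, 0.0, -0.91]] F [ 0.  -0.5 -1.6] w 22.9 J [-0.22  0.76  0.67  1.88 -0.15 -0.33]
```

View pics/w3.png

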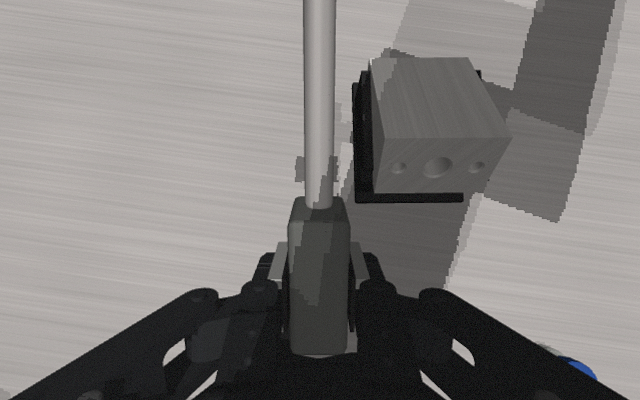

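```bash
python3 - <<'E'
import cv2
im=cv2.imread("pics/w3.png")[120:210,360:520]; im=cv2.convertScaleAbs(im,alpha=1.6); cv2.imwrite("pics/w3z.png",cv2.resize(im,None,fx=5,fy=5,interpolation=cv2.INTER_CUBIC))
E
```

```text
(no output)
```

View pics/w3z.png

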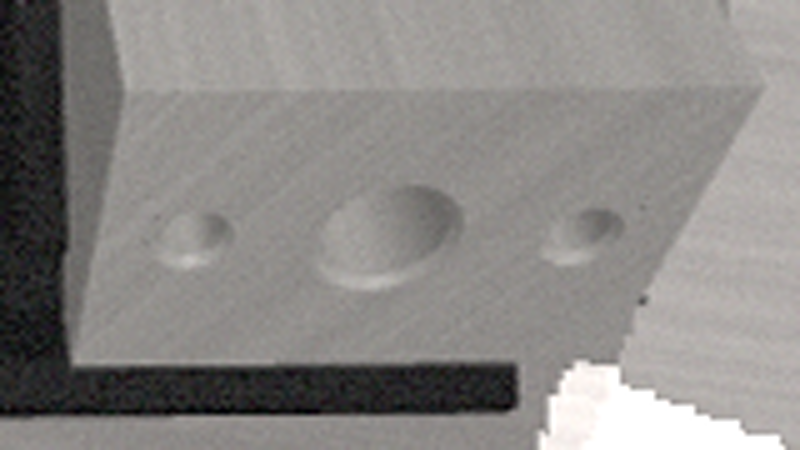

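```bash
python3 - <<'E'
from h import *
q=np.load("w3.npz"); s={"position":(q["p"]+[642.1,-103.7,180.5])/2,"orientation":q["R"]}
n=np.array([np.cos(np.pi/6),0,.5]);d=np.array([.5,0,-np.cos(np.pi/6)]);m=np.array([0,0,88.]);Y=np.array([0,1.,0])
M=np.array([m-30*d-45*Y,m-30*d+45*Y,m+30*d-45*Y,m+30*d+45*Y,m-30*Y,m,m+30*Y])
w=np.array([(125,91),(765,88),(72,364),(618,362),(195,241),(391,238),(582,238)])/5+[360,120]
# top: top edge (TL image = +y), side bores
t=(np.array([(510,143),(667,125),(503,107),(657,82),(530,121),(585,112),(638,101)])-[400,0])/(400/85)+[300,165]
tM=M[[1,0,3,2,6,5,4]]
V=view("wrist",s)
def pose(p,M): 
    R=Ro.from_euler("z",p[2]).as_matrix(); return M@R.T+[p[0],p[1],p[3]]
for nm,f,x0 in [("wrist xy yaw",lambda p:(proj(pose([*p,0],M),"wrist",V)-w).ravel(),[559,-20,.14]),("wrist+z",lambda p:(proj(pose(p,M),"wrist",V)-w).ravel(),[559,-20,.14,0]),
 ("top",lambda p:(proj(pose([*p,0],tM),"top")-t).ravel(),[559,-20,.14])]:
    r=least_squares(f,x0); print(nm,r.x.round(3),"rms",np.sqrt((r.fun**2).mean()).round(2)); print(r.fun.reshape(-1,2).round(1).tolist())
E
```

```text
wrist xy yaw [ 5.61404e+02 -2.18750e+01  1.53000e-01] rms 0.67
[[0.6, 0.1], [0.9, -0.4], [0.2, 0.4], [-2.1, -0.1], [0.0, -0.1], [-0.3, 0.2], [0.4, -0.2]]
wrist+z [ 5.61485e+02 -2.19610e+01  1.53000e-01  2.57000e-01] rms 0.67
[[0.5, 0.1], [1.0, -0.4], [0.1, 0.5], [-2.1, -0.1], [-0.0, -0.1], [-0.3, 0.2], [0.4, -0.2]]
top [ 5.59083e+02 -2.45220e+01  1.25000e-01] rms 0.62
[[-0.8, 0.2], [1.4, -1.1], [-0.8, -0.2], [0.3, 0.3], [-0.0, -0.1], [-0.2, 0.2], [0.1, 0.8]]
```

```bash
cat >> h.py <<'E'
MOUTH=np.array([561.2,-22.2,88.]);BY=0.152
def ins(out,dx=0,dy=0):
    "TCP pose with tip at distance out from mouth along bore axis"
    R=Rtool(BY,np.pi/6); ax=-R[:,0]
    return MOUTH+ax*out-R@np.array([170,0,-7.5]),R
def chk():
    s=readout.sense();A=s["orientation"];R=Rtool(BY,np.pi/6)
    tip=s["position"]+A@[170,0,-7.5]; print("tip in bore (down-face,y,out):",(np.c_[-R[:,2]*-1,R[:,1],-R[:,0]].T@(tip-MOUTH)).round(1),"ang err deg",np.degrees(Ro.from_matrix(R.T@A).as_rotvec()).round(2),"F bore",(np.c_[R[:,2],R[:,1],-R[:,0]].T@s["force"]).round(1))
E
python3 - <<'E'
from h import *
s=st()
p,R=ins(50); print(p); go(p,R)
A=s["orientation"];w=Ro.from_matrix(A.T@R).as_rotvec()
for f in np.linspace(0,1,6):
    Q=A@Ro.from_rotvec(w*f).as_matrix(); x=s["position"]+f*(p-s["position"]); print((x+Q@[170,0,-7.5]).round(0), x.round(0))
E
```

```text
t 7.85 pos [ 642.1 -103.7  180.5] R [[-0.901, -0.142, -0.41], [-0.129, 0.99, -0.059], [0.414, 0.0, -0.91]] F [ 0.  -0.5 -1.6] w 22.9 J [-0.22  0.76  0.67  1.88 -0.15 -0.33]
[753.23563487   7.21631103 191.50480947]
shift/0.2: [-0.5497  0.47   -0.3103] turn/120: [-1.000e-04 -4.539e-01 -4.700e-03] rows>= 6.3
[ 492. -125.  258.] [ 642. -104.  181.]
[ 503. -105.  230.] [664. -82. 183.]
[519. -84. 200.] [687. -59. 185.]
[541. -62. 170.] [709. -37. 187.]
[570. -39. 141.] [731. -15. 189.]
[604. -16. 113.] [753.   7. 192.]
```

```bash
python3 -m handwheel '[{"x":-0.1,"y":0.08,"z":-0.06,"ax":0,"ay":-0.065,"az":0},{"x":-0.2,"y":0.16,"z":-0.12,"ax":0,"ay":-0.13,"az":0},{"x":-0.3,"y":0.24,"z":-0.18,"ax":0,"ay":-0.195,"az":0},{"x":-0.4,"y":0.32,"z":-0.24,"ax":0,"ay":-0.26,"az":0},{"x":-0.48,"y":0.4,"z":-0.28,"ax":0,"ay":-0.325,"az":-0.003},{"x":-0.53,"y":0.45,"z":-0.3,"ax":0,"ay":-0.39,"az":-0.005},{"x":-0.55,"y":0.47,"z":-0.31,"ax":0,"ay":-0.454,"az":-0.005},{"x":-0.55,"y":0.47,"z":-0.31,"ax":0,"ay":-0.454,"az":-0.005},{"x":-0.55,"y":0.47,"z":-0.31,"ax":0,"ay":-0.454,"az":-0.005},{"x":-0.55,"y":0.47,"z":-0.31,"ax":0,"ay":-0.454,"az":-0.005}]'
python3 - <<'E'
from h import *
import cv2
s=st(); chk(); go(*ins(5))
T=np.eye(4);T[:3,:3]=s["orientation"];T[:3,3]=s["position"]
tp=(T@np.array([170,0,-7.5,1]))[:3]
for n in("side","top"):
    im=camera(n); cv2.imwrite(f"pics/{n}4.png",im[:,:,::-1]); print(n,"exp",proj(tp,n),[(x["xy"],x["p"]) for x in landmark_of("tip",n)[:1]],proj(MOUTH,n))
a=cv2.imread("pics/side4.png")[130:230,290:390];b=cv2.imread("pics/top4.png")[130:230,290:390]
a=cv2.resize(a,(400,400),interpolation=cv2.INTER_CUBIC);b=cv2.resize(b,(400,400),interpolation=cv2.INTER_CUBIC)
cv2.imwrite("pics/z4.png",np.hstack([a,b]))
E
```

```text
time: 8.85
position: [755.1, 5.7, 194.2]
orientation: [[-0.856, -0.151, 0.495], [-0.131, 0.989, 0.074], [-0.501, -0.001, -0.866]]
force: [0.6, 0.2, -1.0]
width: 23.0
t 8.85 pos [755.1   5.7 194.2] R [[-0.856, -0.151, 0.495], [-0.131, 0.989, 0.074], [-0.501, -0.001, -0.866]] F [ 0.6  0.2 -1. ] w 23.0 J [-0.16  0.32 -0.13  0.62  0.15 -0.28]
tip in bore (down-face,y,out): [-1.4 -1.7 52.7] ang err deg [ 0.1  -0.06  0.01] F bore [1.2 0.1 0. ]
shift/0.2: [0.2387 0.0087 0.0073] turn/120: [-0.0008  0.0005 -0.    ] rows>= 1.0
side exp [[312.99810355 172.24718768]] [([312.4, 171.1], 0.8)] [[329.84578847 182.86236603]]
top exp [[336.08383017 168.84127272]] [([285.3, 141.6], 0.65)] [[338.21957973 188.15960733]]
```

View pics/z4.png

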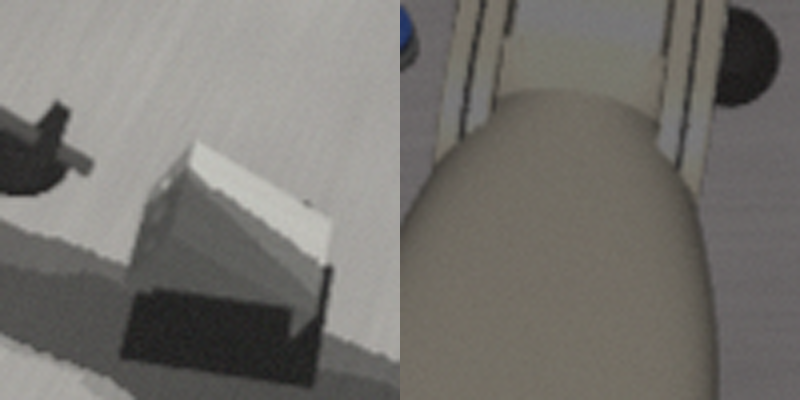

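```bash
python3 -m handwheel '[{"x":0.08,"y":0.009,"z":0.007,"ax":0,"ay":0,"az":0},{"x":0.16,"y":0.009,"z":0.007,"ax":0,"ay":0,"az":0},{"x":0.22,"y":0.009,"z":0.007,"ax":0,"ay":0,"az":0},{"x":0.235,"y":0.009,"z":0.007,"ax":0,"ay":0,"az":0},{"x":0.235,"y":0.009,"z":0.007,"ax":0,"ay":0,"az":0}]'
python3 - <<'E'
from h import *
import cv2
s=st(); chk(); go(*ins(-15))
im=camera("side"); cv2.imwrite("pics/side5.png",im[:,:,::-1])
a=im[145:220,290:390,::-1]
cv2.imwrite("pics/z5.png",cv2.resize(a,(800,600),interpolation=cv2.INTER_CUBIC)); print(proj(MOUTH,"side"),proj(s["position"]+s["orientation"]@[170,0,-7.5],"side"))
chk()
E
```

```text
time: 9.55
position: [715.3, 2.3, 167.5]
orientation: [[-0.856, -0.151, 0.494], [-0.131, 0.988, 0.075], [-0.5, -0.001, -0.866]]
force: [-0.5, 0.0, -2.8]
width: 22.9
t 9.55 pos [715.3   2.3 167.5] R [[-0.856, -0.151, 0.494], [-0.131, 0.988, 0.075], [-0.5, -0.001, -0.866]] F [-0.5  0.  -2.8] w 22.9 J [-0.18  0.27 -0.27  0.53  0.16 -0.29]
tip in bore (down-face,y,out): [1.7 0.8 4.8] ang err deg [ 0.02  0.   -0.02] F bore [ 2.2  0.1 -1.8]
shift/0.2: [ 0.0991 -0.0043 -0.0083] turn/120: [-0.0002 -0.      0.0001] rows>= 0.4
[[329.84578847 182.86236603]] [[327.90163605 182.53457433]]
tip in bore (down-face,y,out): [1.7 0.7 5.4] ang err deg [ 0.03 -0.04 -0.03] F bore [ 1.2 -0.2 -0.4]
```

View pics/z5.png

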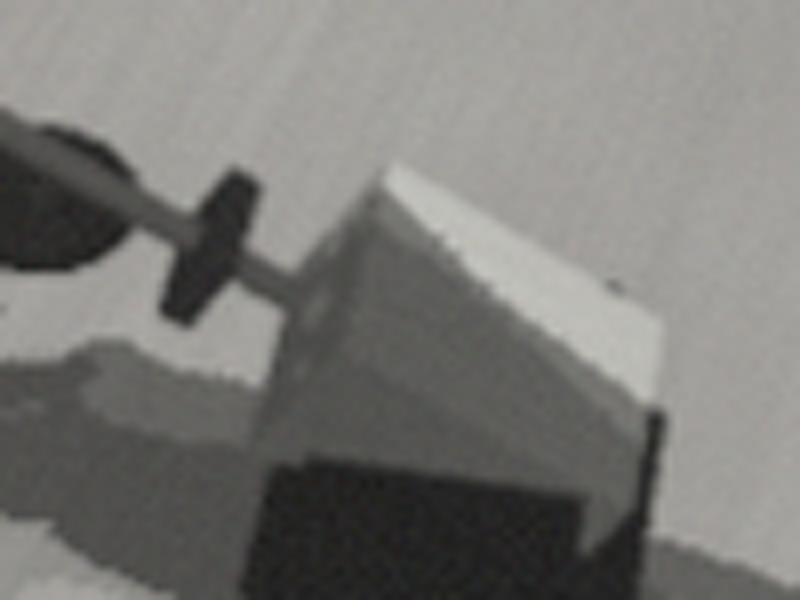

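```bash
python3 -m handwheel '[{"x":0.02,"y":-0.003,"z":-0.006,"ax":0,"ay":0,"az":0},{"x":0.04,"y":-0.003,"z":-0.006,"ax":0,"ay":0,"az":0},{"x":0.06,"y":-0.003,"z":-0.006,"ax":0,"ay":0,"az":0},{"x":0.08,"y":-0.003,"z":-0.006,"ax":0,"ay":0,"az":0},{"x":0.09,"y":-0.003,"z":-0.006,"ax":0,"ay":0,"az":0}]'
python3 - <<'E'
from h import *
import cv2
s=st(); chk()
im=camera("side"); a=im[145:220,290:390,::-1]
cv2.imwrite("pics/z6.png",cv2.resize(a,(800,600),interpolation=cv2.INTER_CUBIC)); 
chk()
E
```

```text
time: 10.1
position: [699.2, -0.8, 159.5]
orientation: [[-0.856, -0.151, 0.495], [-0.131, 0.988, 0.075], [-0.5, -0.001, -0.866]]
force: [-0.8, -1.0, -2.5]
width: 23.2
t 10.1 pos [699.2  -0.8 159.5] R [[-0.856, -0.151, 0.495], [-0.131, 0.988, 0.075], [-0.5, -0.001, -0.866]] F [-0.8 -1.  -2.5] w 23.2 J [-0.19  0.25 -0.31  0.5   0.17 -0.3 ]
tip in bore (down-face,y,out): [  0.4   0.2 -13.3] ang err deg [ 0.03 -0.01 -0.02] F bore [ 1.7 -0.9 -2. ]
tip in bore (down-face,y,out): [  0.4   0.2 -13.4] ang err deg [ 0.03 -0.01 -0.02] F bore [ 1.3  1.1 -1.4]
```

View pics/z6.png

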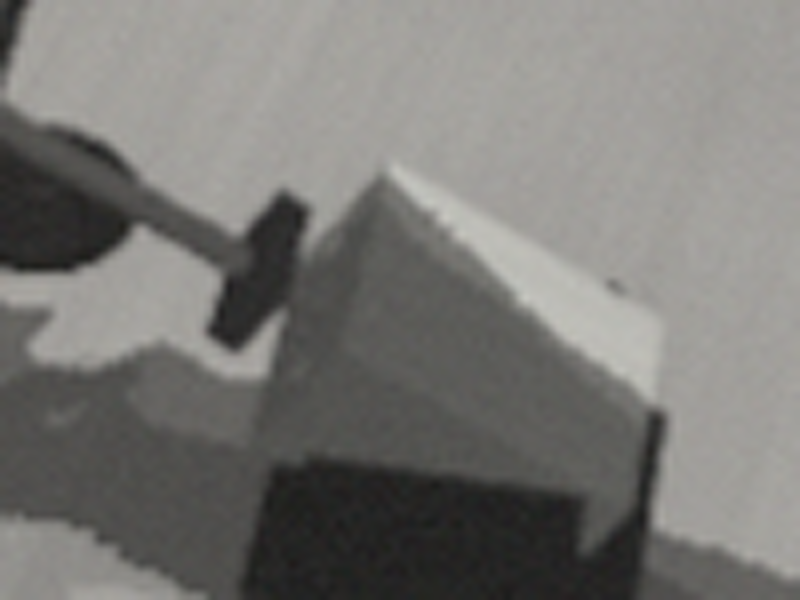

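```bash
python3 -m handwheel '[{"x":0.02,"y":0,"z":-0.001,"ax":0,"ay":0,"az":0},{"x":0.04,"y":0,"z":-0.001,"ax":0,"ay":0,"az":0},{"x":0.06,"y":0,"z":-0.001,"ax":0,"ay":0,"az":0},{"x":0.08,"y":0,"z":-0.001,"ax":0,"ay":0,"az":0},{"x":0.1,"y":0,"z":-0.001,"ax":0,"ay":0,"az":0}]'
python3 - <<'E'
from h import *
st();chk()
E
python3 -m handwheel '[{"x":0.02,"y":0,"z":0,"ax":0,"ay":0,"az":0},{"x":0.04,"y":0,"z":0,"ax":0,"ay":0,"az":0},{"x":0.06,"y":0,"z":0,"ax":0,"ay":0,"az":0},{"x":0.06,"y":0,"z":0,"ax":0,"ay":0,"az":0}]'
python3 - <<'E'
from h import *
st();chk()
E
```

```text
time: 10.65
position: [682.2, -3.4, 150.1]
orientation: [[-0.855, -0.152, 0.496], [-0.132, 0.988, 0.076], [-0.501, -0.001, -0.865]]
force: [3.4, 1.6, -1.0]
width: 23.5
t 10.65 pos [682.2  -3.4 150.1] R [[-0.855, -0.152, 0.496], [-0.132, 0.988, 0.076], [-0.501, -0.001, -0.865]] F [ 3.4  1.6 -1. ] w 23.5 J [-0.2   0.24 -0.37  0.47  0.18 -0.31]
tip in bore (down-face,y,out): [  0.2   0.2 -33. ] ang err deg [ 0.02 -0.09 -0.03] F bore [2.7 1.1 2.6]
time: 11.05
position: [671.2, -5.1, 143.6]
orientation: [[-0.856, -0.152, 0.495], [-0.131, 0.988, 0.075], [-0.501, -0.001, -0.866]]
force: [1.5, 0.1, -1.6]
width: 23.2
t 11.05 pos [671.2  -5.1 143.6] R [[-0.856, -0.152, 0.495], [-0.131, 0.988, 0.075], [-0.501, -0.001, -0.866]] F [ 1.5  0.1 -1.6] w 23.2 J [-0.21  0.22 -0.4   0.45  0.18 -0.32]
tip in bore (down-face,y,out): [  0.1   0.2 -45.8] ang err deg [ 0.03 -0.04 -0.02] F bore [ 2.1 -0.2  0.5]
```

```bash
python3 -m handwheel '[{"x":0.01,"y":0,"z":0,"ax":0,"ay":0,"az":0},{"x":0.02,"y":0,"z":0,"ax":0,"ay":0,"az":0},{"x":0.03,"y":0,"z":0,"ax":0,"ay":0,"az":0},{"x":0.04,"y":0,"z":0,"ax":0,"ay":0,"az":0}]' >/dev/null; python3 -c "
from h import *
chk()"
python3 -m handwheel '[{"x":0.007,"y":0,"z":0,"ax":0,"ay":0,"az":0},{"x":0.014,"y":0,"z":0,"ax":0,"ay":0,"az":0}]'>/dev/null; python3 -c "
from h import *
chk()"
```

```text
tip in bore (down-face,y,out): [  0.2   0.2 -53.8] ang err deg [ 0.03 -0.05 -0.03] F bore [1.6 0.4 1.3]
tip in bore (down-face,y,out): [  0.2   0.2 -56.7] ang err deg [ 0.03 -0.05 -0.02] F bore [0.6 0.8 2.6]
```

```bash
cat > ck.py <<'E'
from h import *
import sys
chk(); s=readout.sense(); R=Rtool(BY,np.pi/6); sys.exit(0 if -R[:,0]@s["force"]<7 else 1)
E
python3 -m handwheel '[{"x":0.006,"y":0,"z":0,"ax":0,"ay":0,"az":0},{"x":0.012,"y":0,"z":0,"ax":0,"ay":0,"az":0}]'>/dev/null && python3 ck.py && python3 -m handwheel '[{"x":0.006,"y":0,"z":0,"ax":0,"ay":0,"az":0},{"x":0.012,"y":0,"z":0,"ax":0,"ay":0,"az":0}]'>/dev/null && python3 ck.py && python3 -m handwheel '[{"x":0.006,"y":0,"z":0,"ax":0,"ay":0,"az":0},{"x":0.012,"y":0,"z":0,"ax":0,"ay":0,"az":0}]'>/dev/null && python3 ck.py && python3 -m handwheel '[{"x":0.006,"y":0,"z":0,"ax":0,"ay":0,"az":0},{"x":0.012,"y":0,"z":0,"ax":0,"ay":0,"az":0}]'>/dev/null && python3 ck.py
```

```text
tip in bore (down-face,y,out): [  0.2   0.2 -59.2] ang err deg [ 0.03 -0.06 -0.02] F bore [2.4 0.4 1.7]
tip in bore (down-face,y,out): [  0.2   0.1 -61. ] ang err deg [ 0.03 -0.13 -0.04] F bore [2.6 1.5 6.3]
tip in bore (down-face,y,out): [  0.4  -0.2 -61. ] ang err deg [ 0.03 -0.39 -0.08] F bore [ 0.8  2.4 11.9]
```

```bash
python3 -m handwheel '[{"x":0.008,"y":0,"z":0,"ax":0,"ay":0.002,"az":0},{"x":0.012,"y":0,"z":0,"ax":0,"ay":0.002,"az":0},{"x":0.012,"y":0,"z":0,"ax":0,"ay":0.002,"az":0},{"x":0.012,"y":0,"z":0,"ax":0,"ay":0.002,"az":0}]'>/dev/null; python3 ck.py
python3 - <<'E'
from h import *
import cv2
im=camera("side"); a=im[145:220,290:390,::-1]
w=camera("wrist"); cv2.imwrite("pics/w7.png",w[:,:,::-1])
cv2.imwrite("pics/z7.png",cv2.resize(a,(800,600),interpolation=cv2.INTER_CUBIC)); 
st()
E
```

```text
tip in bore (down-face,y,out): [ -0.2  -0.3 -61.1] ang err deg [ 0.02 -0.4  -0.12] F bore [3.2 2.3 7.9]
t 12.75 pos [657.6  -7.4 137.2] R [[-0.852, -0.153, 0.5], [-0.133, 0.988, 0.076], [-0.506, -0.001, -0.862]] F [8.9 4.8 1.5] w 22.8 J [-0.22  0.21 -0.45  0.42  0.19 -0.33]
```

View pics/z7.png

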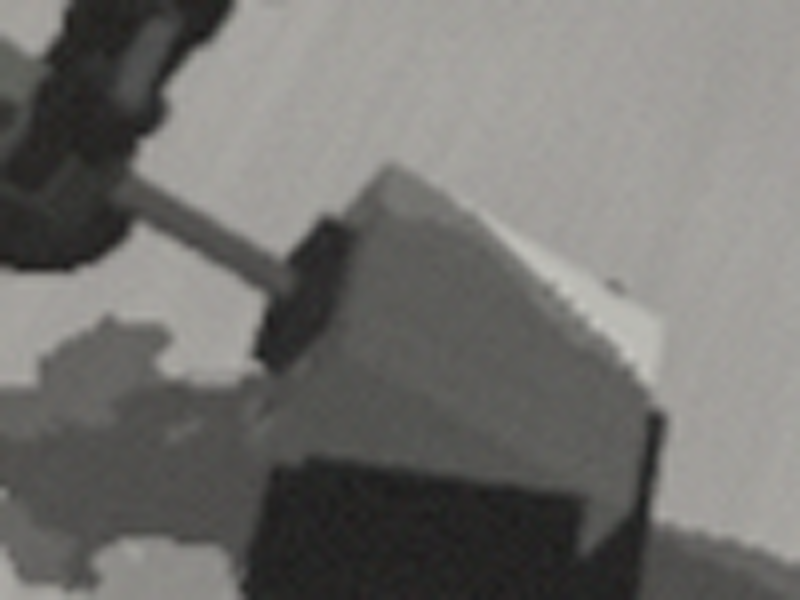

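View pics/w7.png

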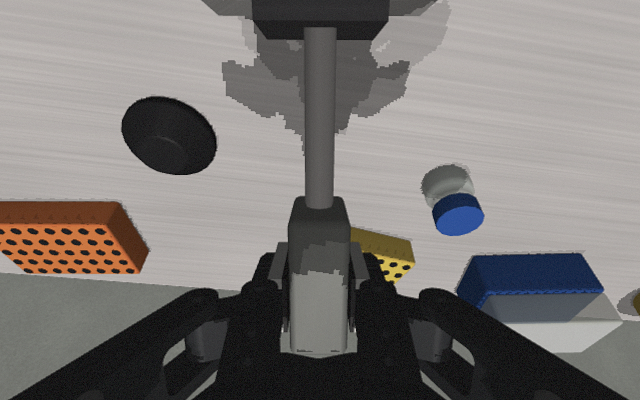

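```bash
python3 -m handwheel '[{"x":0.008,"y":0,"z":0,"ax":0,"ay":0.003,"az":0},{"x":0.014,"y":0,"z":0,"ax":0,"ay":0.003,"az":0},{"x":0.018,"y":0,"z":0,"ax":0,"ay":0.003,"az":0},{"x":0.018,"y":0,"z":0,"ax":0,"ay":0.003,"az":0}]'>/dev/null; python3 ck.py
```

```text
tip in bore (down-face,y,out): [ -1.   -0.7 -61.1] ang err deg [ 0.02 -0.41 -0.19] F bore [ 3.7  2.2 11.6]
```

```bash
python3 -m handwheel '[{"x":-0.02,"y":0.003,"z":0.003,"ax":0,"ay":0.003,"az":0.001},{"x":-0.06,"y":0.003,"z":0.003,"ax":0,"ay":0.003,"az":0.001},{"x":-0.12,"y":0.003,"z":0.003,"ax":0,"ay":0.003,"az":0.001},{"x":-0.2,"y":0.003,"z":0.003,"ax":0,"ay":0.003,"az":0.001},{"x":-0.28,"y":0.003,"z":0.003,"ax":0,"ay":0.003,"az":0.001},{"x":-0.36,"y":0.003,"z":0.003,"ax":0,"ay":0.003,"az":0.001},{"x":-0.44,"y":0.003,"z":0.003,"ax":0,"ay":0.003,"az":0.001},{"x":-0.48,"y":0.003,"z":0.003,"ax":0,"ay":0.003,"az":0.001}]'; python3 ck.py
python3 - <<'E'
from h import *
import cv2
s=st()
im=camera("side"); a=im[105:220,260:400,::-1]
cv2.imwrite("pics/z8.png",cv2.resize(a,(730,600),interpolation=cv2.INTER_CUBIC)); 
tp=lambda x:s["position"]+s["orientation"]@[x,0,-7.5]
for t,x in(("tip",170),("collar_face",109)): print(proj(tp(x),"side"),[(q["xy"],q["p"]) for q in landmark_of(t,"side")[:1]])
E
```

```text
time: 13.95
position: [740.0, 5.8, 186.1]
orientation: [[-0.856, -0.152, 0.495], [-0.132, 0.988, 0.075], [-0.5, -0.001, -0.866]]
force: [0.1, -0.5, -1.8]
width: 22.7
tip in bore (down-face,y,out): [-1.9  0.4 35.8] ang err deg [ 0.04 -0.03 -0.07] F bore [ 1.5 -0.5 -0.9]
t 13.95 pos [740.    5.8 186.1] R [[-0.856, -0.152, 0.495], [-0.132, 0.988, 0.075], [-0.5, -0.001, -0.866]] F [ 0.1 -0.5 -1.8] w 22.7 J [-0.17  0.3  -0.18  0.59  0.16 -0.28]
[[318.51456208 175.87997804]] [([318.9, 175.5], 0.88)]
[[298.21377325 164.25943148]] [([298.1, 158.6], 0.42)]
```

View pics/z8.png

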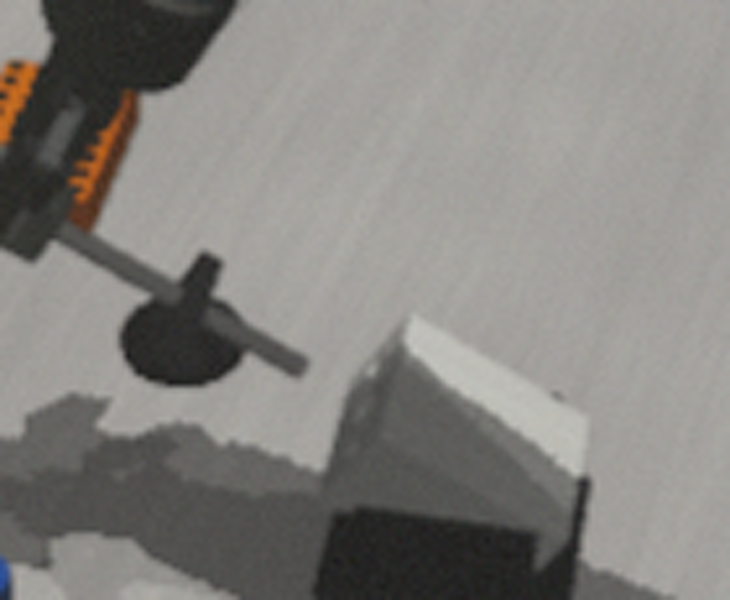

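```bash
python3 - <<'E'
from h import *
s=st()
R2=Rtool(np.radians(-7.7))
go([735,60,230],Rtool(np.radians(2),np.radians(10)))
go([660,170,230],R2)
E
```

```text
t 14.1 pos [738.8   5.9 185.3] R [[-0.856, -0.152, 0.494], [-0.132, 0.988, 0.075], [-0.5, -0.001, -0.866]] F [-0.3  0.  -2.4] w 23.0 J [-0.17  0.3  -0.18  0.59  0.16 -0.28]
shift/0.2: [-0.1312  0.2703 -0.1828] turn/120: [0.019  0.1663 0.0533] rows>= 2.5
shift/0.2: [ 0.1171  0.871  -0.3265] turn/120: [0.0355 0.2482 0.1341] rows>= 4.0
```

```bash
python3 -m handwheel '[{"x":-0.05,"y":0.07,"z":-0.08,"ax":0.006,"ay":0.05,"az":0.018},{"x":-0.1,"y":0.17,"z":-0.15,"ax":0.012,"ay":0.1,"az":0.036},{"x":-0.13,"y":0.27,"z":-0.19,"ax":0.019,"ay":0.16,"az":0.053},{"x":-0.05,"y":0.47,"z":-0.24,"ax":0.025,"ay":0.2,"az":0.09},{"x":0.04,"y":0.67,"z":-0.29,"ax":0.03,"ay":0.24,"az":0.12},{"x":0.117,"y":0.87,"z":-0.327,"ax":0.035,"ay":0.248,"az":0.134},{"x":0.117,"y":0.87,"z":-0.327,"ax":0.035,"ay":0.248,"az":0.134}]'
python3 - <<'E'
from h import *
s=st()
go([605,225,190],Rtool(np.radians(-7.7)))
E
```

```text
time: 14.8
position: [657.5, 174.0, 229.3]
orientation: [[-0.992, 0.13, -0.003], [0.13, 0.992, 0.002], [0.003, 0.002, -1.0]]
force: [0.7, 0.0, -1.5]
width: 23.0
t 14.8 pos [657.5 174.  229.3] R [[-0.992, 0.13, -0.003], [0.13, 0.992, 0.002], [0.003, 0.002, -1.0]] F [ 0.7  0.  -1.5] w 23.0 J [0.13 0.49 0.38 1.46 0.   0.26]
shift/0.2: [0.2926 0.2183 0.1977] turn/120: [ 0.0007 -0.0014  0.0019] rows>= 1.7
```

```bash
python3 -m handwheel '[{"x":0.12,"y":0.09,"z":0.08,"ax":0,"ay":0,"az":0.002},{"x":0.24,"y":0.18,"z":0.16,"ax":0,"ay":0,"az":0.002},{"x":0.29,"y":0.22,"z":0.2,"ax":0,"ay":0,"az":0.002},{"x":0.29,"y":0.22,"z":0.2,"ax":0,"ay":0,"az":0.002},{"x":0.29,"y":0.22,"z":0.2,"ax":0,"ay":0,"az":0.002},{"x":0.29,"y":0.22,"z":0.2,"ax":0,"ay":0,"az":0.002}]' 
python3 - <<'E'
from h import *
import cv2
s=st();im=camera("wrist"); cv2.imwrite("pics/w9.png",im[:,:,::-1]); s2=st()
np.savez("w9.npz",p=(s["position"]+s2["position"])/2,R=s["orientation"])
print(onz(landmark_of("tray","wrist")[0]["xy"],"wrist",0,view("wrist",s)))
E
```

```text
time: 15.4
position: [606.4, 224.4, 190.0]
orientation: [[-0.991, 0.135, -0.002], [0.135, 0.991, 0.002], [0.002, 0.002, -1.0]]
force: [0.3, 0.2, -1.6]
width: 23.2
t 15.4 pos [606.4 224.4 190. ] R [[-0.991, 0.135, -0.002], [0.135, 0.991, 0.002], [0.002, 0.002, -1.0]] F [ 0.3  0.2 -1.6] w 23.2 J [0.22 0.44 0.19 1.32 0.   0.36]
t 15.45 pos [606.4 224.4 189.9] R [[-0.991, 0.135, -0.002], [0.135, 0.991, 0.002], [0.002, 0.002, -1.0]] F [-0.4  0.4 -2.4] w 22.7 J [0.22 0.44 0.19 1.32 0.   0.36]
[570.03072864 283.27553224   0.        ]
```

View pics/w9.png

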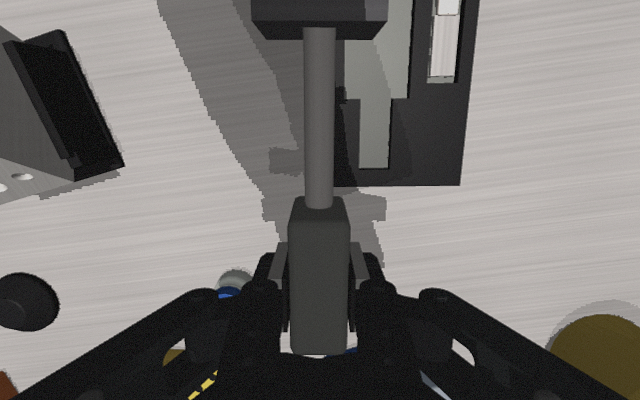

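```bash
python3 - <<'E'
import cv2
im=cv2.imread("pics/w9.png")[60:200,330:490]; im=cv2.convertScaleAbs(im,alpha=2.2); cv2.imwrite("pics/w9z.png",cv2.resize(im,None,fx=4,fy=4,interpolation=cv2.INTER_CUBIC))
E
```

```text
(no output)
```

View pics/w9z.png

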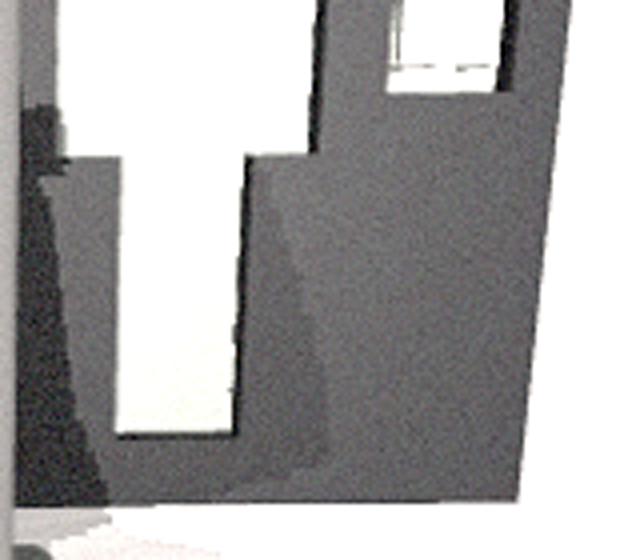

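```bash
python3 - <<'E'
from h import *
q=np.load("w9.npz"); V=view("wrist",{"position":q["p"],"orientation":q["R"]})
M=np.array([(50,85,13),(33,-15,13),(33,15,13),(-33,-15,13),(-33,15,13),(-33,30,13),(-33,-30,13)],float)
w=np.array([(517,501),(116,439),(238,439),(120,156),(252,155),(324,153),(63,157)])/4+[330,60]
f=lambda p:(proj(M@Ro.from_euler("z",p[2]).as_matrix().T+[p[0],p[1],0],"wrist",V)-w).ravel()
r=least_squares(f,[575,280,-.13]);print(r.x.round(2),np.degrees(r.x[2]),np.sqrt((r.fun**2).mean()));print(r.fun.reshape(-1,2).round(1).tolist())
E
```

```text
[ 5.7026e+02  2.8415e+02 -1.3000e-01] -7.328061740951246 0.6327611585924221
[[0.8, 0.9], [-0.1, 0.1], [0.3, -0.1], [0.8, -0.2], [0.6, -0.2], [-1.1, 0.2], [-1.3, -0.4]]
```

```bash
python3 - <<'E'
from h import *
go([578,350,150],Rtool(-.128))
E
```

```text
shift/0.2: [0.2249 0.6024 0.2008] turn/120: [ 0.0008 -0.0011 -0.0036] rows>= 2.7
```

```bash
python3 -m handwheel '[{"x":0.07,"y":0.2,"z":0.07,"ax":0,"ay":0,"az":-0.003},{"x":0.15,"y":0.4,"z":0.14,"ax":0,"ay":0,"az":-0.003},{"x":0.22,"y":0.6,"z":0.2,"ax":0,"ay":0,"az":-0.003},{"x":0.22,"y":0.6,"z":0.2,"ax":0,"ay":0,"az":-0.003},{"x":0.22,"y":0.6,"z":0.2,"ax":0,"ay":0,"az":-0.003},{"x":0.22,"y":0.6,"z":0.2,"ax":0,"ay":0,"az":-0.003}]' >/dev/null
python3 - <<'E'
from h import *
import cv2
s=st();im=camera("wrist"); cv2.imwrite("pics/w10.png",im[:,:,::-1]); s2=st()
np.savez("w10.npz",p=(s["position"]+s2["position"])/2,R=s["orientation"])
E
```

```text
t 16.1 pos [579.6 348.6 150.5] R [[-0.992, 0.13, -0.001], [0.13, 0.992, 0.002], [0.002, 0.002, -1.0]] F [ 0.7 -0.1 -1.8] w 23.1 J [0.42 0.5  0.2  1.26 0.   0.55]
t 16.15 pos [579.7 348.4 150.6] R [[-0.991, 0.13, -0.001], [0.13, 0.991, 0.002], [0.001, 0.002, -1.0]] F [-0.1 -0.  -1.5] w 22.9 J [0.42 0.5  0.2  1.26 0.   0.55]
```

View pics/w10.png

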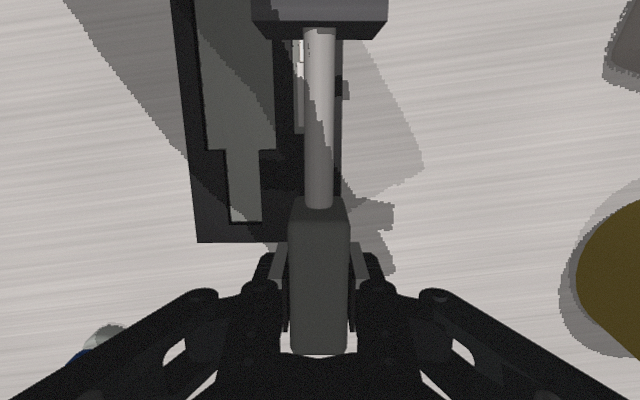

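```bash
python3 - <<'E'
import cv2
im=cv2.imread("pics/w10.png"); 
z=cv2.convertScaleAbs(im[130:250,170:330],alpha=2.5); cv2.imwrite("pics/w10z.png",cv2.resize(z,None,fx=5,fy=5,interpolation=cv2.INTER_CUBIC))
z=cv2.convertScaleAbs(im[180:370,260:380],alpha=2.2); cv2.imwrite("pics/w10h.png",cv2.resize(z,None,fx=3,fy=3,interpolation=cv2.INTER_CUBIC))
E
```

```text
(no output)
```

View pics/w10z.png

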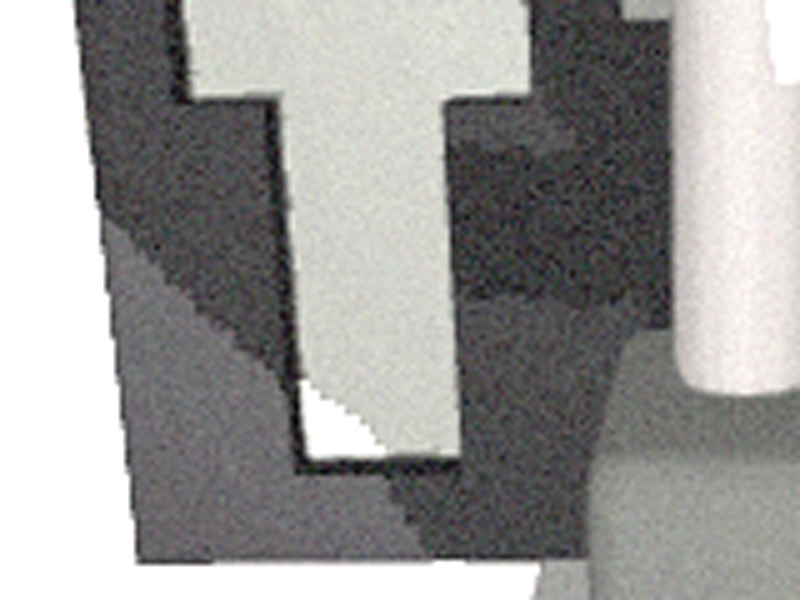

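View pics/w10h.png

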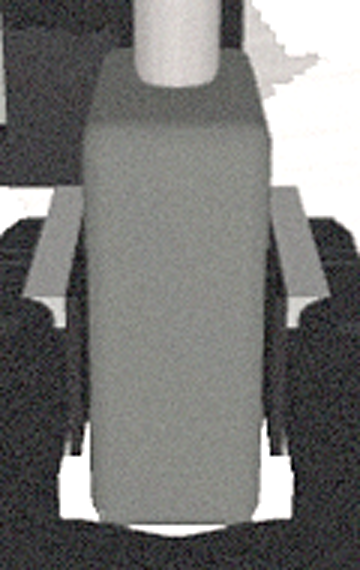

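```bash
python3 - <<'E'
from h import *
q=np.load("w10.npz"); V=view("wrist",{"position":q["p"],"orientation":q["R"]})
M=np.array([(50,-45,13),(33,-15,13),(33,15,13),(-33,-15,13),(-33,15,13),(-33,-30,13),(-33,30,13)],float)
w=np.array([(138,562),(296,473),(461,470),(266,101),(444,100),(176,102),(528,97)])/5+[170,130]
f=lambda p:(proj(M@Ro.from_euler("z",p[2]).as_matrix().T+[p[0],p[1],0],"wrist",V)-w).ravel()
r=least_squares(f,[575,280,-.13]);print(r.x.round(2),np.degrees(r.x[2]),np.sqrt((r.fun**2).mean()));print(r.fun.reshape(-1,2).round(1).tolist())
# handle in tool frame: unknown x,z offset, yaw
I=np.linalg.inv(np.array(CAL["wrist"]["tool_from_camera"]))
H=np.array([(-30,-12,40),(-30,12,40),(30,-12,40),(30,12,40)],float)
hp=np.array([(288.3,223),(350,223),(291.7,353.5),(346,354)])
def g(p):
    P=np.c_[p[0]-H[:,0],p[1]+H[:,1],p[2]-H[:,2]]
    return (proj(P,"wrist",I)-hp).ravel()
for z in (11.5,12.5,13.5):
    r=least_squares(lambda p:g([p[0],p[1],z]),[0,0]);print(z,r.x,r.fun.round(1))
r=least_squares(g,[0,0,12.5]);print(r.x,r.fun.round(1))
E
```

```text
[ 5.6944e+02  2.8454e+02 -1.2000e-01] -6.980314184352469 0.35163869881751425
[[-0.1, 0.0], [-0.1, -0.1], [0.6, 0.2], [-0.5, -0.1], [-0.3, -0.1], [-0.4, -0.1], [0.9, 0.3]]
11.5 [0.80245487 0.10475595] [-2.5 -3.3  2.4 -3.3 -2.   4.6  2.2  4.2]
12.5 [0.2610487  0.10722369] [-2.2 -2.8  2.1 -2.8 -1.8  3.9  2.   3.5]
13.5 [-0.28122549  0.10968947] [-1.9 -2.3  1.8 -2.3 -1.6  3.3  1.7  2.8]
[-3.11076496  0.12249726 18.69364814] [-0.4  0.2  0.3  0.2 -0.4  0.   0.6 -0.4]
```

```bash
python3 - <<'E'
from h import *
import cv2
def poly(p,loc):
    return np.array(loc,float)@Ro.from_euler("z",p[2]).as_matrix().T+[p[0],p[1],0]
out=[]
for n,(x0,y0,sc) in (("side",(235,262,5)),("top",(175,160,5))):
    im=cv2.imread(f"pics/{n}0.png")[y0:y0+110,x0:x0+140 if n=="side" else x0+80]
    im=cv2.convertScaleAbs(cv2.resize(im,None,fx=sc,fy=sc,interpolation=cv2.INTER_CUBIC),alpha=1.6)
    for loc in ([(50,85,13),(50,-45,13),(-190,-45,13),(-190,85,13)],[(33,-15,13),(33,15,13),(-33,15,13),(-33,30,13),(-162,30,13),(-162,-30,13),(-33,-30,13),(-33,-15,13)]):
        P=((proj(poly((569.8,284.4,-.124),loc),n)+.5-[x0,y0])*sc).astype(np.int32); cv2.polylines(im,[P],True,(0,0,255),1)
    cv2.imwrite(f"pics/ov_{n}.png",im)
E
```

```text
(no output)
```

View pics/ov_side.png

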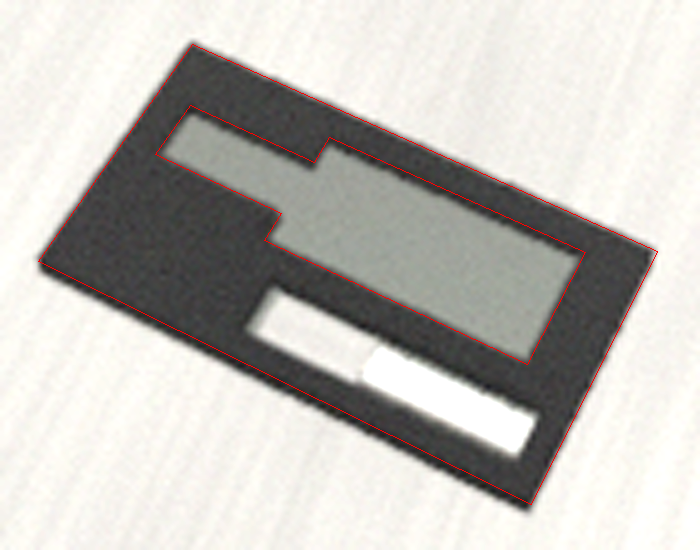

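View pics/ov_top.png

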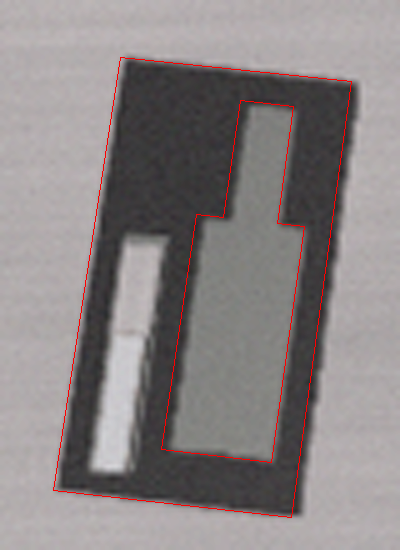

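```bash
python3 - <<'E'
from h import *
go([570.3,284,60],Rtool(-.124))
E
```

```text
shift/0.2: [ 0.0041 -0.3261  0.4526] turn/120: [ 0.0009 -0.0007 -0.0032] rows>= 2.2
```

```bash
python3 -m handwheel '[{"x":0.004,"y":-0.15,"z":0.1,"ax":0.001,"ay":-0.001,"az":-0.003},{"x":0.004,"y":-0.28,"z":0.22,"ax":0.001,"ay":-0.001,"az":-0.003},{"x":0.004,"y":-0.326,"z":0.36,"ax":0.001,"ay":-0.001,"az":-0.003},{"x":0.004,"y":-0.326,"z":0.45,"ax":0.001,"ay":-0.001,"az":-0.003},{"x":0.004,"y":-0.326,"z":0.45,"ax":0.001,"ay":-0.001,"az":-0.003},{"x":0.004,"y":-0.326,"z":0.45,"ax":0.001,"ay":-0.001,"az":-0.003},{"x":0.004,"y":-0.326,"z":0.45,"ax":0.001,"ay":-0.001,"az":-0.003}]' >/dev/null
python3 - <<'E'
from h import *
import cv2
s=st();im=camera("wrist"); cv2.imwrite("pics/w11.png",im[:,:,::-1]); 
im=camera("side")[230:370,220:380,::-1];cv2.imwrite("pics/s11.png",cv2.resize(im,None,fx=4,fy=4))
go([570.3,284,30],Rtool(-.124))
E
```

```text
t 16.85 pos [571.4 284.   62.1] R [[-0.992, 0.125, 0.003], [0.125, 0.992, 0.0], [-0.003, 0.001, -1.0]] F [ 0.7 -0.1 -1.3] w 23.0 J [ 0.33  0.49 -0.06  1.02 -0.    0.46]
shift/0.2: [ 0.0041 -0.002   0.1595] turn/120: [ 0.0004  0.0013 -0.0002] rows>= 0.6
```

View pics/w11.png

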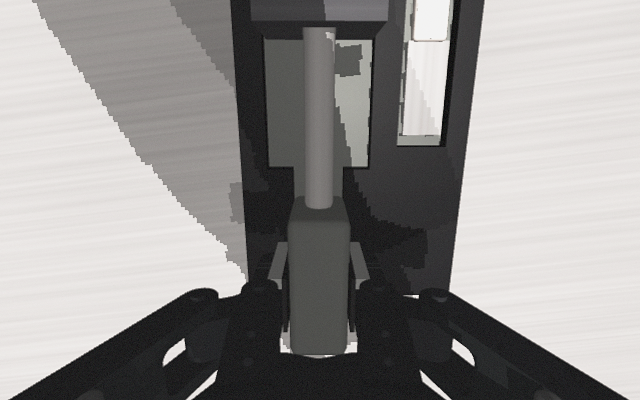

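View pics/s11.png

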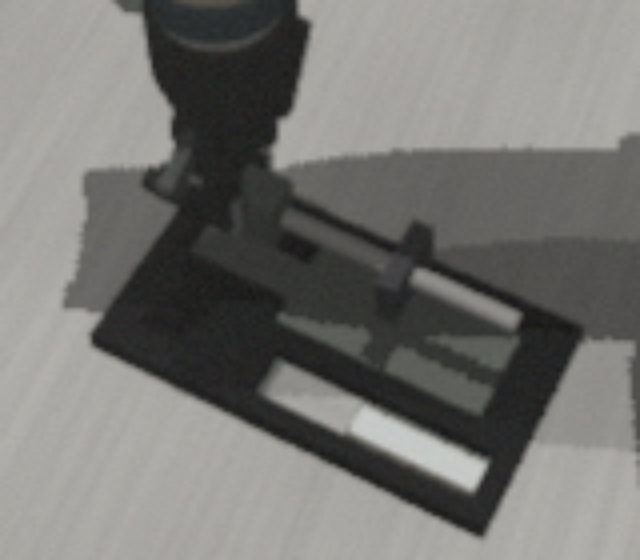

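```bash
python3 - <<'E'
from h import *
s={"position":np.array([571.2,284,61.5]),"orientation":Rtool(-.124)}
V=view("wrist",s)
for uv in[(294,167.5),(344,167.5),(264,167.5),(372,167.5)]:
    P=onz(uv,"wrist",13,V); print((Rtool(0).T@ (Ro.from_euler("z",.124).as_matrix()@(P-s["position"]))).round(1))
go([570.3,284,30],Rtool(-.124))
E
```

```text
[ 35.9 -14.3  48.5]
[35.9 14.7 48.5]
[ 35.9 -31.6  48.5]
[35.9 30.9 48.5]
shift/0.2: [ 0.0041 -0.002   0.1595] turn/120: [ 0.0004  0.0013 -0.0002] rows>= 0.6
```

```bash
python3 -m handwheel '[{"x":0.009,"y":-0.001,"z":0.06,"ax":0,"ay":0.001,"az":0},{"x":0.009,"y":-0.001,"z":0.11,"ax":0,"ay":0.001,"az":0},{"x":0.009,"y":-0.001,"z":0.13,"ax":0,"ay":0.001,"az":0},{"x":0.009,"y":-0.001,"z":0.13,"ax":0,"ay":0.001,"az":0},{"x":0.009,"y":-0.001,"z":0.13,"ax":0,"ay":0.001,"az":0}]' >/dev/null
python3 - <<'E'
from h import *
import cv2
s=st();im=camera("wrist"); 
z=cv2.convertScaleAbs(im[100:240,220:420,::-1],alpha=2); cv2.imwrite("pics/w12.png",cv2.resize(z,None,fx=4,fy=4,interpolation=cv2.INTER_CUBIC)); st()
E
```

```text
t 17.45 pos [569.3 284.3  35.7] R [[-0.992, 0.124, 0.0], [0.124, 0.992, 0.001], [-0.0, 0.001, -1.0]] F [-0.4  0.1 -1.9] w 23.0 J [ 0.33  0.51 -0.1   0.96  0.    0.46]
t 17.5 pos [569.5 284.4  36. ] R [[-0.992, 0.124, 0.001], [0.124, 0.992, 0.001], [-0.001, 0.001, -1.0]] F [ 0.6 -0.6 -1.8] w 22.9 J [ 0.33  0.51 -0.1   0.96  0.    0.46]
```

View pics/w12.png

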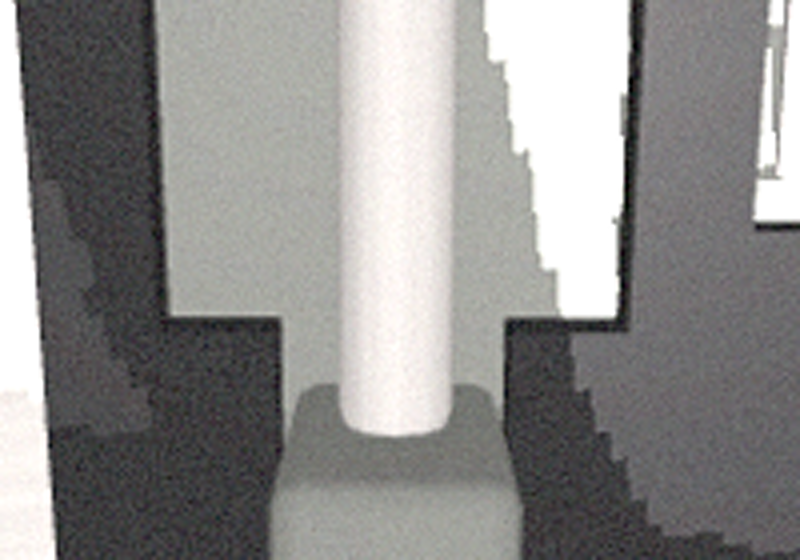

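```bash
python3 - <<'E'
from h import *
I=np.linalg.inv(np.array(CAL["wrist"]["tool_from_camera"]))
for uv in[(290,182),(347,182),(260.8,182),(377.5,182.3)]:
    print(onz(uv,"wrist",36-13,I).round(1))
print("handle bottom front",onz((318,196.3),"wrist",12.5,I))
E
```

```text
[ 33.1 -14.5  23. ]
[33.1 14.4 23. ]
[ 33.1 -29.4  23. ]
[32.9 29.9 23. ]
handle bottom front [28.42018478 -0.3228061  12.5       ]
```

```bash
python3 -m handwheel '[{"x":0.001,"y":0,"z":0.025,"ax":0,"ay":0,"az":0},{"x":0.001,"y":0,"z":0.045,"ax":0,"ay":0,"az":0},{"x":0.001,"y":0,"z":0.065,"ax":0,"ay":0,"az":0},{"x":0.001,"y":0,"z":0.08,"ax":0,"ay":0,"az":0},{"x":0.001,"y":0,"z":0.09,"ax":0,"ay":0,"az":0}]'; python3 - <<'E'
from h import *
go([569.4,284.2,15.5],Rtool(-.124))
E
```

```text
time: 18.0
position: [569.1, 284.3, 17.5]
orientation: [[-0.992, 0.124, 0.0], [0.124, 0.992, 0.001], [-0.0, 0.001, -1.0]]
force: [1.0, 0.4, -2.0]
width: 23.1
shift/0.2: [-0.0014 -0.0006  0.0101] turn/120: [ 0.0003  0.0001 -0.0001] rows>= 0.0
```

Underside is below the rim with no contact force; it is entering the pocket. Lower the last 2 mm.

```bash
python3 -m handwheel '[{"x":0,"y":0,"z":0.004,"ax":0,"ay":0,"az":0},{"x":0,"y":0,"z":0.008,"ax":0,"ay":0,"az":0},{"x":0,"y":0,"z":0.01,"ax":0,"ay":0,"az":0}]'; python3 -m handwheel '[{"x":0,"y":0,"z":0.004,"ax":0,"ay":0,"az":0},{"x":0,"y":0,"z":0.006,"ax":0,"ay":0,"az":0}]'
```

```text
time: 18.3
position: [569.2, 284.4, 15.5]
orientation: [[-0.992, 0.124, 0.0], [0.124, 0.992, 0.001], [-0.0, 0.001, -1.0]]
force: [0.5, -0.9, 0.6]
width: 22.5
time: 18.5
position: [569.2, 284.4, 15.5]
orientation: [[-0.992, 0.124, 0.001], [0.124, 0.992, 0.001], [-0.001, 0.001, -1.0]]
force: [-4.9, -2.6, 11.4]
width: 22.8
```

```bash
python3 -m handwheel '[{"x":0,"y":0,"z":-0.002,"ax":0,"ay":0,"az":0},{"x":0,"y":0,"z":-0.002,"ax":0,"ay":0,"az":0},{"x":0,"y":0,"z":-0.002,"ax":0,"ay":0,"az":0},{"x":0,"y":0,"z":-0.002,"ax":0,"ay":0,"az":0},{"x":0,"y":0,"z":-0.002,"ax":0,"ay":0,"az":0},{"x":0,"y":0,"z":-0.002,"ax":0,"ay":0,"az":0}]' 60
```

```text
time: 19.1
position: [569.2, 284.3, 15.8]
orientation: [[-0.992, 0.124, 0.001], [0.124, 0.992, 0.001], [-0.001, 0.001, -1.0]]
force: [-0.0, -1.1, -1.0]
width: 60.2
```

```bash
python3 -m handwheel '[{"x":0,"y":0,"z":-0.05,"ax":0,"ay":0,"az":0},{"x":0,"y":0,"z":-0.15,"ax":0,"ay":0,"az":0},{"x":0,"y":0,"z":-0.35,"ax":0,"ay":0,"az":0},{"x":0,"y":0,"z":-0.55,"ax":0,"ay":0,"az":0},{"x":0,"y":0,"z":-0.75,"ax":0,"ay":0,"az":0},{"x":0,"y":0,"z":-0.9,"ax":0,"ay":0,"az":0},{"x":0,"y":0,"z":-0.9,"ax":0,"ay":0,"az":0},{"x":0,"y":0,"z":-0.9,"ax":0,"ay":0,"az":0}]' 60
python3 - <<'E'
from h import *
import cv2
s=st();im=camera("wrist"); cv2.imwrite("pics/w13.png",im[:,:,::-1])
im2=camera("side")[230:370,220:380,::-1];cv2.imwrite("pics/s13.png",cv2.resize(im2,None,fx=4,fy=4))
E
```

```text
time: 19.9
position: [569.2, 284.3, 196.9]
orientation: [[-0.992, 0.124, 0.003], [0.124, 0.992, 0.001], [-0.003, 0.002, -1.0]]
force: [-0.1, 0.4, -0.8]
width: 60.2
t 19.9 pos [569.2 284.3 196.9] R [[-0.992, 0.124, 0.003], [0.124, 0.992, 0.001], [-0.003, 0.002, -1.0]] F [-0.1  0.4 -0.8] w 60.2 J [0.33 0.42 0.17 1.32 0.   0.46]
```

View pics/w13.png

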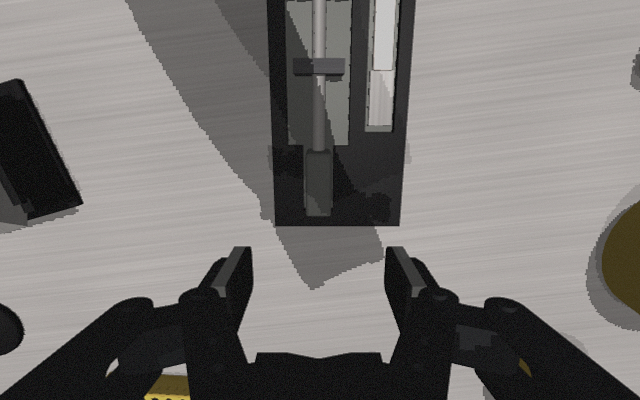

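View pics/s13.png

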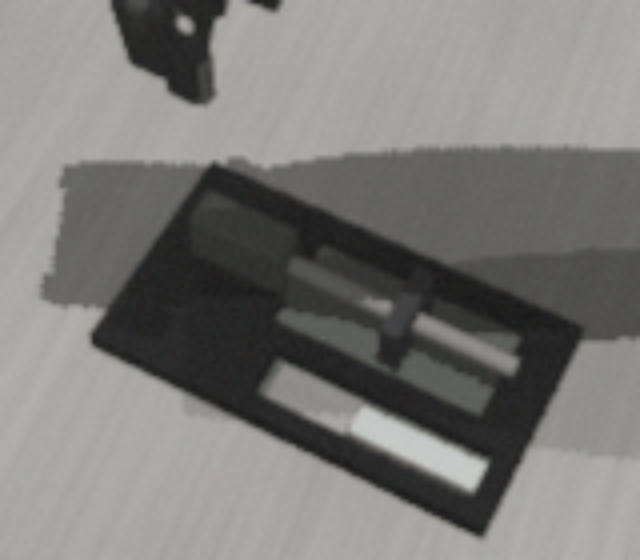

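```bash
python3 - <<'E'
from h import *
import cv2
s=readout.sense(); V=view("wrist",s)
o=np.array([569.4,284.2,3]);Rg=Ro.from_euler("z",-.124).as_matrix()
im=cv2.imread("pics/w13.png"); im=cv2.convertScaleAbs(im,alpha=2)
P=lambda L:proj(np.array(L,float)@Rg.T+o,"wrist",V)
for c in (-109,-97): print(c,P([(c,0,36)]),P([(c,0,4)]))
z=cv2.resize(im[30:230,270:370],None,fx=3,fy=3,interpolation=cv2.INTER_CUBIC)
for L in ([(-109,-22,36),(-109,22,36),(-97,22,36),(-97,-22,36)],[(-30,-12,40),(-30,12,40),(30,12,40),(30,-12,40)]):
    cv2.polylines(z,[((P(L)+.5-[270,30])*3).astype(np.int32)],True,(0,0,255),1)
cv2.imwrite("pics/w13z.png",z)
E
```

```text
-109 [[318.79328717  58.26531774]] [[318.74408415  63.02191513]]
-97 [[318.78502775  73.68827325]] [[318.73716651  76.86433863]]
```

View pics/w13z.png

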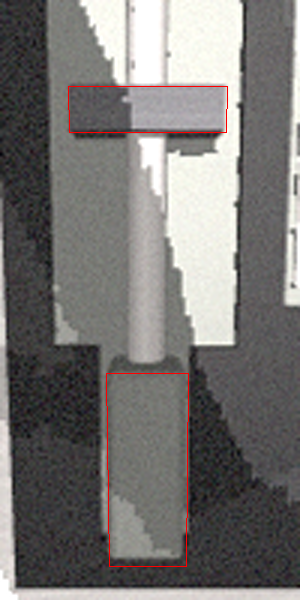

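```bash
python3 -c "
from workcell import *
print(order.job_done()); print(readout.sense()['time'])"
```

```text
the job is handed in; nothing more can be done
None
the job is handed in; nothing more can be done
```

I measured the wide bore with the depth gauge, laid the gauge in its tray cut-out and handed the job in at about 20 s.

- **Measurement:** I slid the rod in along the bore axis until it stopped at about 61 mm. The highest force I read along the axis was about 12 N (forces were read only between moves). Two more gentle presses moved it no further, and the side picture showed the collar flat against the block's face.
- **Placing:** After drawing out straight, I lowered the gauge into its cut-out. The hand stopped at the height expected with the gauge on the pocket floor. I opened the fingers and lifted clear.
- **Last checks:** The final wrist picture matched the expected outlines of the handle in its pocket and the collar at about 61 mm, to about 2 mm. The scraper looked in place there. The jar and rotor were never approached, but I did not re-measure them at the end.
- **Disagreements:** The top camera put the tray 2–3 mm away from the wrist and side cameras in y, and the network landmarks were up to 6 mm off. I went by the wrist and side cameras, and the fit confirmed them.

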